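# Pack the spacer kit and clamp the canister

## Task

Pack the spares kit: take every brass spacer out of the parts tray (brass only, the other parts stay in the tray) and the orange drying capsule off its hook, and put them all in the open green canister. Then shut the lid flat and swing the wire bail up over it, past centre, until it snaps against its stop and clamps the lid. Leave the screwdriver on the bench where it is.

Things in the scene. Friction and masses are not known exactly. Their poses are not given: they have to be found in the camera images.
- tray: Shallow black open parts tray, fixed, 232 x 232 mm outside, 38 mm high, walls and floor 4 mm thick; origin under its centre, x and y along its sides. Stands to one side of the canister (left or right). Its parts lie singly, at random headings, roughly 68 mm apart, with four small nuts between them; tops below 25 mm above the bench. A part knocked flat against a wall can be gripped by its ends, or dragged clear first by pressing on it from above
- brass1: hexagonal brass (yellow metal) threaded spacer, 14 mm across flats, 50 mm long, 40 to 75 g; its origin is its centre, its x axis runs along its length; it starts lying on a flat in the tray, so that fingers from above meet it 16 mm wide over its edges (14 mm if it rolls onto its flats); three to five of these are present, absent ones read None
- brass2: hexagonal brass (yellow metal) threaded spacer, 14 mm across flats, 50 mm long, 40 to 75 g; its origin is its centre, its x axis runs along its length; it starts lying on a flat in the tray, so that fingers from above meet it 16 mm wide over its edges (14 mm if it rolls onto its flats); three to five of these are present, absent ones read None
- brass3: hexagonal brass (yellow metal) threaded spacer, 14 mm across flats, 50 mm long, 40 to 75 g; its origin is its centre, its x axis runs along its length; it starts lying on a flat in the tray, so that fingers from above meet it 16 mm wide over its edges (14 mm if it rolls onto its flats); three to five of these are present, absent ones read None
- brass4: hexagonal brass (yellow metal) threaded spacer, 14 mm across flats, 50 mm long, 40 to 75 g; its origin is its centre, its x axis runs along its length; it starts lying on a flat in the tray, so that fingers from above meet it 16 mm wide over its edges (14 mm if it rolls onto its flats); three to five of these are present, absent ones read None
- brass5: hexagonal brass (yellow metal) threaded spacer, 14 mm across flats, 50 mm long, 40 to 75 g; its origin is its centre, its x axis runs along its length; it starts lying on a flat in the tray, so that fingers from above meet it 16 mm wide over its edges (14 mm if it rolls onto its flats); three to five of these are present, absent ones read None
- steel1: Clutter in the tray: hexagonal silver-grey metal threaded spacer, 14 mm across flats, 50 mm long, 40 to 75 g; its origin is its centre, its x axis runs along its length; it starts lying on a flat in the tray, so that fingers from above meet it 16 mm wide over its edges (14 mm if it rolls onto its flats). Not wanted
- steel2: Clutter in the tray: hexagonal silver-grey metal threaded spacer, 14 mm across flats, 50 mm long, 40 to 75 g; its origin is its centre, its x axis runs along its length; it starts lying on a flat in the tray, so that fingers from above meet it 16 mm wide over its edges (14 mm if it rolls onto its flats). Not wanted
- can1: Clutter in the tray: white plastic coil can, block 36 x 20 x 20 mm with a small black stub on one end; origin at its centre, x along its length. Not wanted
- knob1: Clutter in the tray: red round knob, 26 mm across, 18 mm high; origin at its centre. Not wanted
- nut1: Clutter in the tray: small steel hex nut, 14 mm across, 7 mm thick, lying flat between the larger parts; origin at its centre. Not wanted
- nut2: Clutter in the tray: small steel hex nut, 14 mm across, 7 mm thick, lying flat between the larger parts; origin at its centre. Not wanted
- nut3: Clutter in the tray: small steel hex nut, 14 mm across, 7 mm thick, lying flat between the larger parts; origin at its centre. Not wanted
- nut4: Clutter in the tray: small steel hex nut, 14 mm across, 7 mm thick, lying flat between the larger parts; origin at its centre. Not wanted
- canister: Green open-topped metal canister, fixed, 130 (x) x 120 (y) x 75 mm high, walls and floor 4 mm thick; origin under its centre. Its lid is hinged along the rim on its +x side (away from the robot, give or take 0.4 rad); its wire bail hangs out on its -x side
- lid (a joint): Angle of the canister's lid in rad: 0 shut flat on the rim, 1.55 to 1.7 (its start) standing open, about upright (stop at 1.75). The lid is a 130 x 120 x 6 mm plate of 0.12 kg; stiff hinge, it stays where it is left and takes about 1 to 3 N at its edge to swing; pushing it on its outer face swings it shut. While the bail stands over the canister its bar keeps the lid from opening or closing
- lid_hinge (a point): Middle of the lid's hinge axis, on the rim at canister x = +65 mm, 75.5 mm above the bench; the axis is the canister's y. The lid's underside starts at this height. On the lid's outer face, on its centre line, is a dark rib 12 mm wide (canister y), from 55 to 115 mm from the hinge, 7 mm proud of the plate; on it a saddle block 22 x 30 mm, 82 mm from the hinge, 14 mm proud, over which the bail's bar ends: with the lid shut its top is 95.5 mm above the bench
- bail (a joint): Angle of the steel wire bail in rad: 0 it lies level out to the canister's -x side (its start), 1.57 it stands upright over the canister, 1.75 is its end stop, just past upright towards the lid's hinge. A spring resists with up to about 3 N at the tab until 1.45, where it goes over centre, then snaps it on to the stop and holds it there; let go short of that it swings back. Clamped means at the stop
- bail_pivot (a point): Middle of the bail's hinge axis, at canister x = -25 mm, 30 mm above the bench; the axis is the canister's y. The bail is a U of 8 mm wire: arms 72 mm long outside the side walls, 144 mm over the wires; its cross bar is 72 mm from the axis
- bail_grip (a point): Grip point in the red tab at the middle of the bail's bar, 96 mm from the bail axis. The tab is 12 x 12 mm and runs radially outwards from 76 to 112 mm from the axis. Pinched by its two faces that look along the canister's y it can turn between the fingers as the bail swings; before it swings it sticks out towards -x level, its middle 30 mm above the bench; clamped it points up about 125 mm above the bench
- stand: Fixed steel hook stand, base 100 x 60 x 8 mm, origin under the base's centre. A post at its x = +40 mm carries an arm of 6 mm wire towards its -x at 130 mm height (wire axis), which ends at x = -45 to -50 mm in a tip turned up 9 mm
- capsule: Orange drying capsule: block 28 x 28 x 26 mm with a flat hanging loop above it, 57 mm tall in all, 35 to 60 g; origin under the block's centre, z up through the loop. The loop is 28 mm wide (y, flush with the block's y faces), 8 mm thick (x), and its window is 18 mm wide and 26 mm high, from 26 to 52 mm above the origin. It hangs by the loop on the stand's arm, x along the arm; lifting it by 10 to 16 mm lets it slide off over the tip towards the stand's -x
- screwdriver: Bystander (others, fixed and well clear: a white tub far right, a transformer far left, a chassis beyond): loose screwdriver lying on the bench between tray and canister, on the robot's side of the stand, under 35 mm high
Mind the look-alikes: they are no part of the job. What is meant by the capsule is not pink, and is the larger of those in its own colour.

How it is judged:
By the outcome, as a careful person would: the job done as asked, in the order asked, and still so for the second after the job is handed in, with the robot touching nothing.
Of brass1, brass2, brass3, brass4, brass5 only 3 to 5 are there at a start; the rules pass over those that are not, and their reading is None.
At some moment in a run one of brass1, brass2, brass3, brass4, brass5 may be knocked a few centimetres aside while the robot is not near it.
Once in a run the grip may slacken for a moment while it holds something.
It also fails if it takes over 210 s, if anything falls off the work surface, if the arm or the gripper's body presses on something with over 40 N, if the wrist force passes 120 N, or if a joint passes its speed limit or range.

## Robot

A 6-joint arm with a two-finger parallel gripper is mounted at the origin on the work surface. World frame = base frame: x ahead of the robot, y to its left, z up, the work surface at z = 0. Lengths are in mm, angles in rad, forces in N, time in s.
With the tool pointing down it reaches from about 300 to 775 mm from the base axis. Payload 14.6 kg.
Tool frame: the origin (TCP) lies midway between the tips of the shut fingers; the grasp point (between the pads) lies 19 mm behind it; z points along the fingers, y is the direction in which the jaws open and shut (so a half turn about z gives the same grasp; the last joint's range is limited). The gripper opens to 94 mm and grips with 3 to 60 N. Pads are 16 mm wide; open, the fingers measure 119 mm over their backs; the gripper's body (75 mm by 177 mm) begins 78 mm behind the grasp point.
Start: joints at [1.267, 0.3, 1.521, -0, 1.321, -0.067], TCP at [129.024, 534.642, 205.446] pointing down, gripper open.
Joint ranges: [-3.03, 3.03], [-0.79, 2.21], [0.23, 2.52], [-1.04, 4.18], [0, 3.07], [-2.55, 2.55]. Speed limits (rad/s): [2.22, 2.22, 2.57, 3.14, 3.14, 3.14].

## Interface

Orientations are given as [roll, pitch, yaw] about the fixed x, y, z axes, in that order (R = Rz(yaw) Ry(pitch) Rx(roll)).
In Python, from cell import manip gives the robot as it stands.
- The arm moves only by the tool play_rows, never from a script. Its argument "commands" is a list of rows, each an object of numbers: "x", "y", "z": the shift along the tool's x, y, z in m; "wx", "wy", "wz": the turn, a rotation vector about the tool's x, y, z in degrees; "grip": the opening, from 0 (shut) to 1 (fully open). In form: [{"x": .., "y": .., "z": .., "wx": .., "wy": .., "wz": .., "grip": ..}, ...]. A call has 1 to 20 rows; each row shifts and turns the commanded pose from where the row before left it, along the tool's axes as they then stand; what a row does not reach is not made up. A row lasts 1/8 s, in which the tool goes at most 62.5 mm and 10.7 degrees, less where a joint would pass 70% of its speed; a pose out of reach is approached as far as the arm can. A call is refused whole if a number of a shift passes 0.0625 or a number of a turn 10.7, either way. A call with a gripper value outside its range is refused whole. The fingers move at their own pace and stop on an object; "squeeze" is the grip in N (left out, the last holds). Time passes only in rows, so rows that do not move let the fingers close. It gives the time, the measured TCP pose, the force and the opening at its end, in the units of the state.
- manip.read_state(): the state, without advancing time (a new reading comes with each control period).
- manip.camera(name): name is "scene" or "top" or "wrist"; returns (picture, depth): 420x560x3 uint8, red, green, blue; 420x560 float32, mm along the optical axis (not along the pixel's ray), 0 where there is no reading.
- manip.camera_info(name): a dict with "intrinsics" (3x3 intrinsics, pixels), "k1" (the pictures are not rectified: a ray, as slopes to the right and down, at radius r is drawn at 1 + k1 r^2 times it, then the intrinsics apply), "camera_from_world" (4x4, takes a point from world to camera coordinates); the wrist camera has in their place "tool_from_camera" (4x4, takes a point from camera to tool coordinates, whose origin is the TCP and whose axes are the flange's). Camera axes: x right, y up, looking along -z (the intrinsics and any distortion apply to the point x, -y, -z); pixel columns grow to the right and rows downward; lengths in mm; the calibration is good to about 2 mm. A picture is of the moment at which its call begins: read the wrist's pose just before it. camera_info takes no time and is no camera call.
- manip.sign_off(): hands the job in, once; it reports no verdict.
The state is a dict: "clock": time; "joints": joint angles; "qd": joint speeds; "effort": joint torques, N m; "eef_pos": TCP position; "eef_rot": TCP orientation; "wrist_force": force on the tool from outside, world axes, zero at the start; "moment": the same for the moment, N m; "finger_gap": finger opening in mm.
Only numpy, scipy, OpenCV 4.12 (cv2) and the standard library are available. Lean on these libraries where they do the work, as an engineer would, in place of code of your own. Each camera call takes 0.05 s, during which the arm holds its last target.

## Working session

There is one attempt and no reset: what is moved stays moved. The work goes in short steps, Python scripts to look and compute and a tool call to move; the robot and the scene stay as the last step left them, time stands still between calls to the robot, and variables do not carry over. Pictures are saved under pics/ and viewed, and the job is handed in when it is done.

Besides the shell and the picture viewer there is one more tool, called after "Call:" as name(argument=value, ...), one argument or row to a line, values as JSON. play_rows: Moves the arm, as the interface text tells. Its arguments: {"type":"object","properties":{"commands":{"type":"array"},"squeeze":{"type":"number"}},"required":["commands"]}

```bash
ls -la; mkdir -p pics
python3 - <<'E'
from cell import manip
import cv2, numpy as np
s=manip.read_state(); print(s)
for n in ("scene","top","wrist"):
    p,d=manip.camera(n); cv2.imwrite(f"pics/a_{n}.png",p[:,:,::-1]); np.save(f"pics/a_{n}.npy",d)
    print(n,manip.camera_info(n))
E
```

```text
total 12
drwxr-xr-x  3 agent agent 4096 Dec  7 14:41 .
drwxr-xr-x 23 root  root  4096 Dec  7 14:41 ..
drwxr-xr-x  2 agent agent 4096 Dec  7 14:41 pics
{'clock': 0.0, 'joints': array([ 1.26740804e+00,  3.00489074e-01,  1.52160151e+00, -6.79254571e-06,
        1.32068906e+00, -6.65904088e-02]), 'qd': array([ 0.00084727,  0.00016562,  0.00041843,  0.00016608,  0.00011844,
       -0.00028169]), 'effort': array([ 1.16140742e-03, -5.31801081e+01, -3.52733409e+01,  7.09695392e-02,
        2.44496902e-02, -8.05746731e-05]), 'eef_pos': array([128.94393829, 534.39441342, 204.86782829]), 'eef_rot': array([-3.14040785e+00, -7.24192273e-05,  2.90479642e+00]), 'wrist_force': array([-0.72025643,  0.05062458,  0.18005406]), 'moment': array([-0.00996419,  0.00976637,  0.03001433]), 'finger_gap': 93.74287626991784}
scene {'intrinsics': array([[424.58877683,   0.        , 282.04914212],
       [  0.        , 424.58877683, 208.91814197],
       [  0.        ,   0.        ,   1.        ]]), 'k1': -0.02912456255696464, 'camera_from_world': array([[ 6.65482873e-01,  7.46297112e-01, -1.31592837e-02,
       
[... 706 characters left out ...]
-02,  9.83910495e-01,
        -8.21402298e+02],
       [ 0.00000000e+00,  0.00000000e+00,  0.00000000e+00,
         1.00000000e+00]])}
wrist {'intrinsics': array([[372.34303869,   0.        , 277.38494072],
       [  0.        , 372.34303869, 211.79429021],
       [  0.        ,   0.        ,   1.        ]]), 'k1': -0.08825822377912997, 'tool_from_camera': array([[ 6.74577754e-04,  9.67544765e-01,  2.52698779e-01,
         7.23825663e+01],
       [ 9.99999697e-01, -7.50606348e-04,  2.04463564e-04,
        -3.46639308e-01],
       [ 3.87504959e-04,  2.52698564e-01, -9.67544979e-01,
        -1.78432868e+02],
       [ 0.00000000e+00,  0.00000000e+00,  0.00000000e+00,
         1.00000000e+00]])}
```

View pics/a_scene.png

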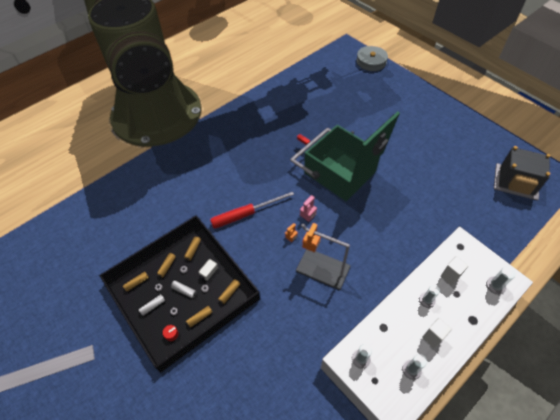

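View pics/a_top.png

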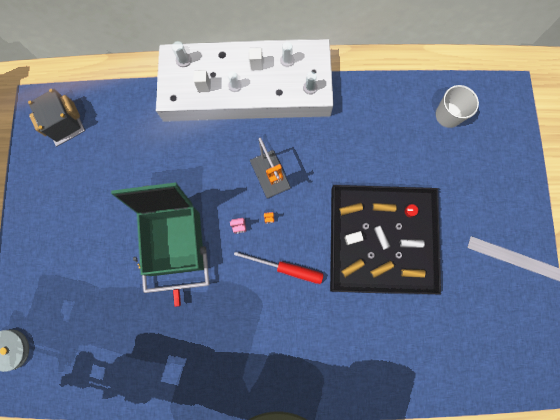

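View pics/a_wrist.png

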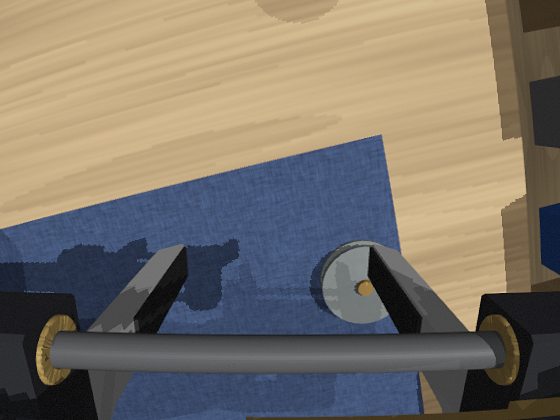

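Candidates for the wanted objects in the top picture:
- **Brass:** yellow spacers at (351,209), (385,208), (353,268), (382,269), (414,273). Look-alikes are the silver spacers at (382,237) and (412,243).
- **Capsule:** the larger orange one on the hook at (274,174). Look-alikes are the small orange one at (269,217) and the pink one at (238,225).

I'll check these in close crops.

```bash
cat > h.py <<'E'
import numpy as np, cv2
from cell import manip
from scipy.spatial.transform import Rotation as Rn
def Twt(s):
    T=np.eye(4); r=s['eef_rot']; T[:3,:3]=Rn.from_euler('xyz',r).as_matrix(); T[:3,3]=s['eef_pos']; return T
def wfc(name,s=None):
    i=manip.camera_info(name)
    if name=='wrist': return i,Twt(s)@i['tool_from_camera']
    return i,np.linalg.inv(i['camera_from_world'])
def slopes(i,u,v):
    K=i['intrinsics'];a=(u-K[0,2])/K[0,0];b=(v-K[1,2])/K[1,1]
    rd=np.hypot(a,b);r=rd
    for _ in range(30): r=rd/(1+i['k1']*r*r)
    f=r/rd if rd>0 else 1
    return a*f,b*f
def ray(name,u,v,s=None):
    i,W=wfc(name,s);a,b=slopes(i,u,v)
    return W[:3,3],W[:3,:3]@np.array([a,-b,-1.])
def at_z(name,u,v,z,s=None):
    o,d=ray(name,u,v,s);return o+d*(z-o[2])/d[2]
def at_d(name,u,v,depth,s=None):
    o,d=ray(name,u,v,s);return o+d*depth
def proj(name,p,s=None):
    i,W=wfc(name,s);c=np.linalg.inv(W)@np.append(p,1.)
    a,b=c[0]/-c[2],-c[1]/-c[2];f=1+i['k1']*(a*a+b*b);K=i['intrinsics']
    return K[0,0]*a*f+K[0,2],K[1,1]*b*f+K[1,2]
def crop(img,x0,y0,w,h,k,fn):
    c=cv2.resize(img[y0:y0+h,x0:x0+w],None,fx=k,fy=k,interpolation=cv2.INTER_CUBIC)
    if c.ndim==3: cv2.imwrite(fn,c)
def show(): 
    s=manip.read_state();np.set_printoptions(precision=3,suppress=True)
    print(s['clock'],s['eef_pos'],s['eef_rot'],s['finger_gap'],s['wrist_force'],s['joints']);return s
E
python3 - <<'E'
from h import *
t=cv2.imread('pics/a_top.png');sc=cv2.imread('pics/a_scene.png')
crop(t,100,120,200,200,4,'pics/b_topL.png');cv2.imwrite('pics/b_topL.png',cv2.resize(t[130:320,100:300],None,fx=4,fy=4)[:600*4//4+160])
crop(t,325,180,120,118,5,'pics/b_tray.png');crop(sc,270,100,150,190,3,'pics/b_sc.png')
E
```

```text
(no output)
```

View pics/b_topL.png

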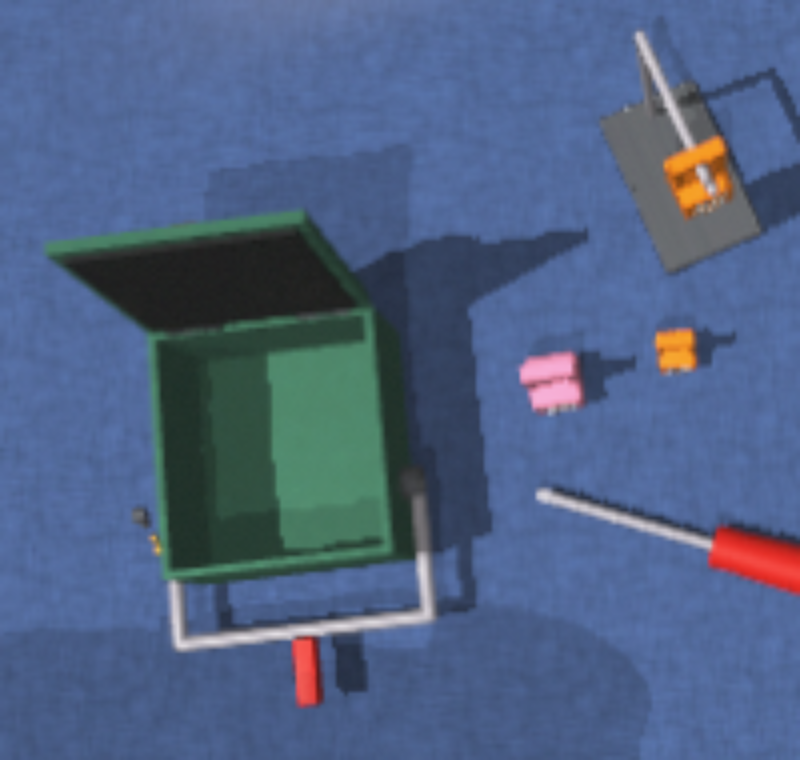

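View pics/b_tray.png

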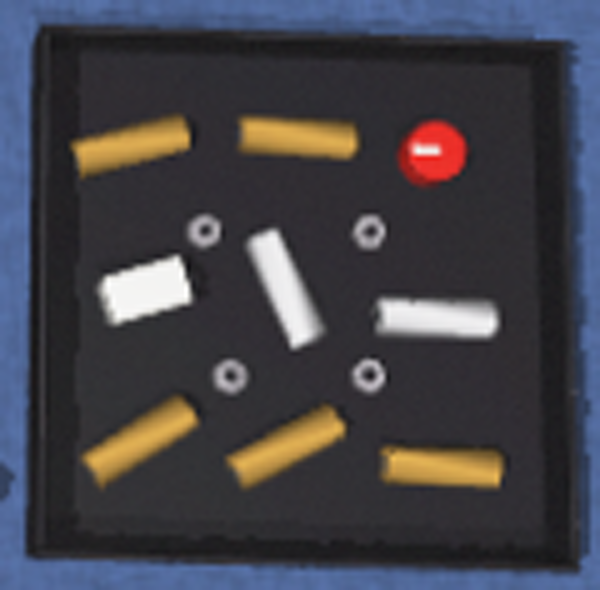

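View pics/b_sc.png

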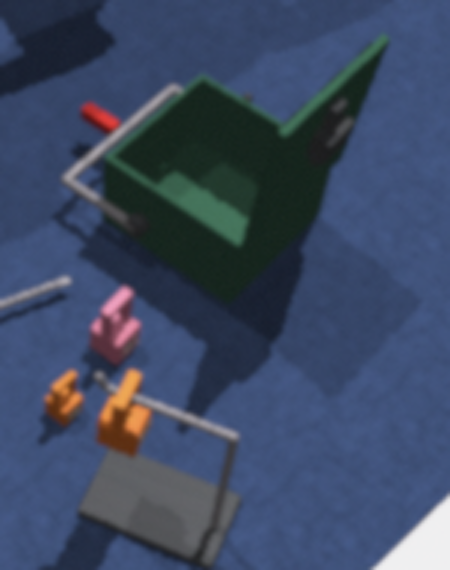

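```bash
cat > brass.py <<'E'
from h import *
def brass(name,img,s=None,amin=100,z=13):
    hsv=cv2.cvtColor(img,cv2.COLOR_BGR2HSV)
    m=cv2.inRange(hsv,(12,90,70),(30,255,255))
    n,l,st,c=cv2.connectedComponentsWithStats(m)
    out=[]
    for k in range(1,n):
        if st[k,4]<amin: continue
        ys,xs=np.where(l==k)
        P=np.array([at_z(name,u,v,z,s)[:2] for u,v in zip(xs,ys)])
        r=cv2.minAreaRect(P.astype(np.float32))
        mu=P.mean(0);w,V=np.linalg.eigh(np.cov(P.T));d=V[:,1]
        out.append((mu,np.degrees(np.arctan2(d[1],d[0]))%180,r[1],c[k]))
    return out
E
python3 - <<'E'
from brass import *
np.set_printoptions(precision=1,suppress=True)
t=cv2.imread('pics/a_top.png')
for b in brass('top',t): print(b)
d=np.load('pics/a_top.npy')
# canister rim corners (crop px/4 + offset 100,130) z=75
for n,(u,v),z in [('rimA',(168,578),75),('rimB',(395,553),75),('rimC',(372,308),75),('rimD',(152,335),75),('barL',(180,645),30),('barR',(432,615),30),('tab0',(304,640),36),('tab1',(310,703),36),('post',(690,90),8),('armEnd',(640,38),130),('b1',(600,120),8),('b2',(670,270),8),('b3',(762,232),8),('tip',(708,185),137),('tipwire',(700,165),130),('sd',(712,540),15),('sdtip',(540,495),10),('pink',(552,382),20),('or',(676,352),15),('capstop',(700,175),145),('lidtipL',(48,245),200),('lidtipR',(303,213),200)]:
    U,V=100+u/4,130+v/4
    print(n,at_z('top',U,V,z),'d:',at_d('top',U,V,d[int(round(V)),int(round(U))]))
for n,(u,v) in [('tr1',(40,30)),('tr2',(572,42)),('tr3',(578,568)),('tr4',(30,552))]:
    print(n,at_z('top',325+u/5,180+v/5,38))
E
```

```text
Traceback (most recent call last):
  File "brass.py", line 10, in brass
    P=np.array([at_z(name,u,v,z,s)[:2] for u,v in zip(xs,ys)])
                ~~~~^^^^^^^^^^^^^^
  File "h.py", line 20, in at_z
    o,d=ray(name,u,v,s);return o+d*(z-o[2])/d[2]
        ~~~^^^^^^^^^^^^
  File "h.py", line 17, in ray
    i,W=wfc(name,s);a,b=slopes(i,u,v)
        ~~~^^^^^^^^
  File "h.py", line 7, in wfc
    i=manip.camera_info(name)
ValueError: time passes only in moves, steps and waits
```

```bash
sed -i 's/^def wfc/_c={}\ndef info(n):\n    if n not in _c: _c[n]=manip.camera_info(n)\n    return _c[n]\ndef wfc/; s/i=manip.camera_info(name)/i=info(name)/' h.py
sed -i 's/if st\[k,4\]<amin: continue/if st[k,4]<amin or st[k,4]>6000: continue/' brass.py
cat > m1.py <<'E'
from brass import *
np.set_printoptions(precision=1,suppress=True)
t=cv2.imread('pics/a_top.png')
for b in brass('top',t,amin=40): print(b)
d=np.load('pics/a_top.npy')
for n,(u,v),z in [('rimA',(168,578),75),('rimB',(395,553),75),('rimC',(372,308),75),('rimD',(152,335),75),('barL',(180,645),30),('barR',(432,615),30),('tab0',(304,640),36),('tab1',(310,703),36),('post',(690,90),8),('armEnd',(640,38),130),('b1',(600,120),8),('b2',(670,270),8),('b3',(762,232),8),('tip',(708,185),137),('tipwire',(700,165),130),('sd',(712,540),15),('sdtip',(540,495),10),('pink',(552,382),20),('or',(676,352),15),('capstop',(700,175),145),('lidtipL',(48,245),200),('lidtipR',(303,213),200)]:
    U,V=100+u/4,130+v/4
    print(n,at_z('top',U,V,z),'d:',at_d('top',U,V,d[int(round(V)),int(round(U))]))
for n,(u,v) in [('tr1',(40,30)),('tr2',(572,42)),('tr3',(578,568)),('tr4',(30,552))]:
    print(n,at_z('top',325+u/5,180+v/5,38))
E
python3 m1.py
```

```text
(array([889.3, 560.6]), np.float64(124.45714027424769), (430.4660949707031, 407.0080871582031), array([46.3, 85.2]))
(array([824.6, 490.7]), np.float64(36.03528514758659), (74.62065887451172, 22.999664306640625), array([ 69.6, 106.9]))
(array([ 707.7, -667.4]), np.float64(174.2083206586485), (57.56388473510742, 203.37335205078125), array([550.5, 141.2]))
(array([786.8, 576.2]), np.float64(35.15450327428306), (60.25950622558594, 16.6610164642334), array([ 35.4, 123.1]))
(array([639.9,  -6. ]), np.float64(149.0808296371145), (35.2679443359375, 37.72789764404297), array([274.1, 173.4]))
(array([ 558.8, -655.2]), np.float64(175.07990503628284), (23.434642791748047, 52.10209655761719), array([555.2, 202.1]))
(array([ 554.4, -175.9]), np.float64(103.33589011283372), (17.539260864257812, 52.44123077392578), array([350.9, 208.5]))
(array([ 555.9, -250.9]), np.float64(84.60970449917673), (52.165157318115234, 17.13574981689453), array([384.3, 207.1]))
(array([539.3,   7.9]), np.float64(53.66839449041895), (20.073028564453125, 18.149457931518555), array([268.7, 217.1]))
(array([ 482.8, -649.1])
[... 1291 characters left out ...]
5  18.7 134.4]
b1 [674.8  49.    8. ] d: [675.3  49.1   6.4]
b2 [585.2  10.1   8. ] d: [586.6  10.3   2. ]
b3 [606.  -42.4   8. ] d: [606.9 -42.5   4.3]
tip [597.7 -13.7 137. ] d: [596.7 -13.8 140.8]
tipwire [610.   -9.9 130. ] d: [609.1 -10.  133. ]
sd [432.6 -10.4  15. ] d: [432.  -10.5  24.8]
sdtip [459.5  83.9  10. ] d: [459.   83.2  15.7]
pink [520.9  75.9  20. ] d: [519.5  74.9  28.3]
or [536.9   7.3  15. ] d: [536.4   7.2  17.7]
capstop [600.6 -10.  145. ] d: [603.6  -9.9 134.5]
lidtipL [560.5 286.5 200. ] d: [559.3 284.5 204.5]
lidtipR [571.9 168.5 200. ] d: [570.8 167.4 204.2]
tr1 [ 600.7 -134.9   38. ]
tr2 [ 590.1 -370.4   38. ]
tr3 [ 362.  -352.9   38. ]
tr4 [ 375.5 -120.8   38. ]
```

Close crops confirm five brass spacers, and the larger orange capsule hanging on the hook. I'll move above the tray for a wrist view.

Call:
play_rows(
  commands=[
    {"z": -0.0075, "wz": 8.3, "grip": 0.4},
    {"z": -0.0075, "wz": 8.3, "grip": 0.4},
    {"z": -0.0075, "wz": 8.3, "grip": 0.4},
    {"z": -0.0075, "wz": 8.3, "grip": 0.4},
    {"z": -0.0075, "wz": 8.3, "grip": 0.4},
    {"z": -0.0075, "wz": 8.3, "grip": 0.4},
    {"z": -0.0075, "wz": 8.3, "grip": 0.4},
    {"z": -0.0075, "wz": 8.3, "grip": 0.4},
    {"x": -0.046, "y": 0.0117},
    {"x": -0.046, "y": 0.0117},
    {"x": -0.046, "y": 0.0117},
    {"x": -0.046, "y": 0.0117},
    {"x": -0.046, "y": 0.0117},
    {"x": -0.046, "y": 0.0117},
    {"x": -0.046, "y": 0.0117},
    {"x": -0.046, "y": 0.0117},
    {"x": -0.046, "y": 0.0117},
    {"x": -0.046, "y": 0.0117},
  ],
)

```text
$.commands[0]: bad value
```

Call:
play_rows(
  commands=[
    {"x": -0.046, "y": 0.0117},
    {"x": -0.046, "y": 0.0117},
    {"x": -0.046, "y": 0.0117},
    {"x": -0.046, "y": 0.0117},
    {"x": -0.046, "y": 0.0117},
    {"x": -0.046, "y": 0.0117},
    {"x": -0.046, "y": 0.0117},
    {"x": -0.046, "y": 0.0117},
    {},
  ],
)

```text
$.commands[0]: bad value
```

```bash
cat > look.py <<'E'
import sys
from brass import *
np.set_printoptions(precision=1,suppress=True)
tag=sys.argv[1]
s=show()
p,d=manip.camera('wrist');img=np.ascontiguousarray(p[:,:,::-1]);cv2.imwrite(f'pics/{tag}.png',img);np.save(f'pics/{tag}.npy',d)
for b in brass('wrist',img,s,amin=250): print(b[0],round(float(b[1]),1),np.array(b[2]),b[3])
E
python3 look.py c1
```

```text
0.15 [128.961 534.44  205.014] [-3.141 -0.     2.905] 94.30618714465234 [-0.276  0.861  0.098] [ 1.267  0.3    1.521 -0.     1.321 -0.067]
[-37.664 579.672] 83.1 [51.586 12.37 ] [283.491   4.983]
[255.563 222.649] 145.1 [ 45.279 109.588] [ 51.2   348.931]
[387.616 761.952] 4.4 [105.598  27.094] [510.811 350.525]
[429.367 655.042] 10.6 [75.87  20.153] [429.07  398.576]
```

View pics/c1.png

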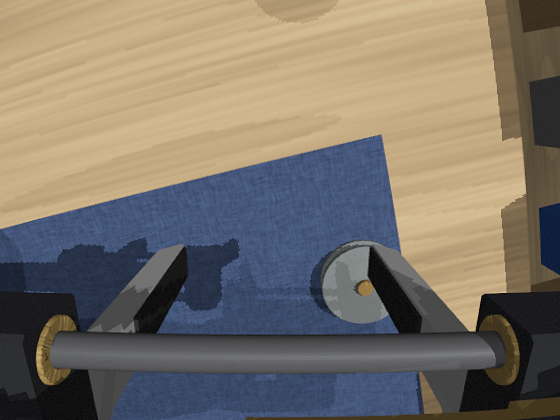

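The rows need all seven values, so I'll resend them complete.

Call:
play_rows(
  commands=[
    {"x": 0, "y": 0, "z": -0.0075, "wx": 0, "wy": 0, "wz": 8.3, "grip": 0.4},
    {"x": 0, "y": 0, "z": -0.0075, "wx": 0, "wy": 0, "wz": 8.3, "grip": 0.4},
    {"x": 0, "y": 0, "z": -0.0075, "wx": 0, "wy": 0, "wz": 8.3, "grip": 0.4},
    {"x": 0, "y": 0, "z": -0.0075, "wx": 0, "wy": 0, "wz": 8.3, "grip": 0.4},
    {"x": 0, "y": 0, "z": -0.0075, "wx": 0, "wy": 0, "wz": 8.3, "grip": 0.4},
    {"x": 0, "y": 0, "z": -0.0075, "wx": 0, "wy": 0, "wz": 8.3, "grip": 0.4},
    {"x": 0, "y": 0, "z": -0.0075, "wx": 0, "wy": 0, "wz": 8.3, "grip": 0.4},
    {"x": 0, "y": 0, "z": -0.0075, "wx": 0, "wy": 0, "wz": 8.3, "grip": 0.4},
    {"x": -0.046, "y": 0.0117, "z": 0, "wx": 0, "wy": 0, "wz": 0, "grip": 0.4},
    {"x": -0.046, "y": 0.0117, "z": 0, "wx": 0, "wy": 0, "wz": 0, "grip": 0.4},
    {"x": -0.046, "y": 0.0117, "z": 0, "wx": 0, "wy": 0, "wz": 0, "grip": 0.4},
    {"x": -0.046, "y": 0.0117, "z": 0, "wx": 0, "wy": 0, "wz": 0, "grip": 0.4},
    {"x": -0.046, "y": 0.0117, "z": 0, "wx": 0, "wy": 0, "wz": 0, "grip": 0.4},
    {"x": -0.046, "y": 0.0117, "z": 0, "wx": 0, "wy": 0, "wz": 0, "grip": 0.4},
    {"x": -0.046, "y": 0.0117, "z": 0, "wx": 0, "wy": 0, "wz": 0, "grip": 0.4},
    {"x": -0.046, "y": 0.0117, "z": 0, "wx": 0, "wy": 0, "wz": 0, "grip": 0.4},
    {"x": -0.046, "y": 0.0117, "z": 0, "wx": 0, "wy": 0, "wz": 0, "grip": 0.4},
  ],
  squeeze=30,
)

```text
clock: 2.33
eef_pos: [305.1, 143.9, 265.6]
eef_rot: [3.141, -0.0, 1.746]
wrist_force: [0.3, 0.4, -0.2]
finger_gap: 37.2
```

Call:
play_rows(
  commands=[
    {"x": -0.046, "y": 0.0116, "z": 0.005, "wx": 0, "wy": 0, "wz": 0, "grip": 0.4},
    {"x": -0.046, "y": 0.0116, "z": 0.005, "wx": 0, "wy": 0, "wz": 0, "grip": 0.4},
    {"x": -0.046, "y": 0.0116, "z": 0.005, "wx": 0, "wy": 0, "wz": 0, "grip": 0.4},
    {"x": -0.046, "y": 0.0116, "z": 0.005, "wx": 0, "wy": 0, "wz": 0, "grip": 0.4},
    {"x": -0.046, "y": 0.0116, "z": 0.005, "wx": 0, "wy": 0, "wz": 0, "grip": 0.4},
    {"x": -0.046, "y": 0.0116, "z": 0.005, "wx": 0, "wy": 0, "wz": 0, "grip": 0.4},
    {"x": -0.046, "y": 0.0116, "z": 0.005, "wx": 0, "wy": 0, "wz": 0, "grip": 0.4},
    {"x": -0.046, "y": 0.0116, "z": 0.005, "wx": 0, "wy": 0, "wz": 0, "grip": 0.4},
    {"x": -0.046, "y": 0.0116, "z": 0.005, "wx": 0, "wy": 0, "wz": 0, "grip": 0.4},
    {"x": 0, "y": 0, "z": 0, "wx": 0, "wy": 0, "wz": 0, "grip": 0.4},
  ],
)

```text
clock: 3.58
eef_pos: [479.8, -246.1, 219.0]
eef_rot: [-3.14, -0.001, 1.744]
wrist_force: [-0.2, 0.3, -0.2]
finger_gap: 38.0
```

```bash
python3 look.py c2
```

```text
3.575 [ 479.821 -246.125  219.008] [-3.14  -0.001  1.744] 37.992802669290064 [-0.152  0.315 -0.243] [-0.542  0.267  1.531 -0.     1.345 -0.714]
[ 429.967 -174.061] 116.6 [ 9.861 51.067] [240.461 108.149]
[ 554.114 -174.96 ] 104.3 [16.488 52.033] [360.978 130.965]
[ 420.153 -236.839] 118.7 [16.499 51.953] [222.012 167.766]
[ 556.412 -250.597] 86.0 [52.86  16.765] [347.324 202.55 ]
[ 409.655 -304.595] 88.5 [55.035 16.549] [204.008 227.54 ]
[ 400.247 -469.684] 92.3 [ 22.559 106.666] [180.709 353.932]
[ 630.739 -429.359] 107.6 [ 22.547 106.686] [373.667 354.112]
[ 626.782 -526.171] 10.6 [538.523  29.916] [350.556 414.23 ]
```

View pics/c2.png

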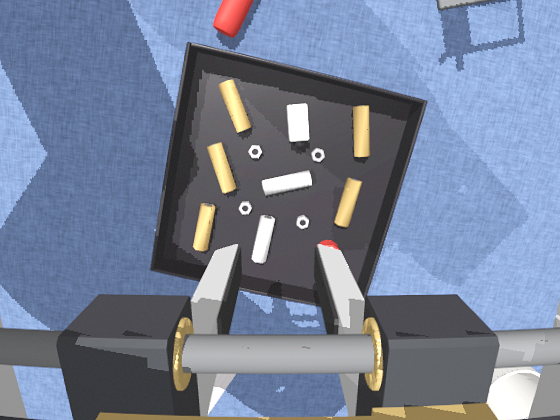

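Call:
play_rows(
  commands=[
    {"x": 0.0285, "y": 0.0427, "z": 0, "wx": 0, "wy": 0, "wz": -4.1, "grip": 0.4},
    {"x": 0.0255, "y": 0.0446, "z": 0, "wx": 0, "wy": 0, "wz": 0, "grip": 0.4},
    {"x": 0, "y": 0, "z": 0.04, "wx": 0, "wy": 0, "wz": 0, "grip": 0.4},
    {"x": 0, "y": 0, "z": 0.04, "wx": 0, "wy": 0, "wz": 0, "grip": 0.4},
    {"x": 0, "y": 0, "z": 0.04, "wx": 0, "wy": 0, "wz": 0, "grip": 0.4},
    {"x": 0, "y": 0, "z": 0.04, "wx": 0, "wy": 0, "wz": 0, "grip": 0.4},
    {"x": 0, "y": 0, "z": 0, "wx": 0, "wy": 0, "wz": 0, "grip": 0.4},
  ],
)

```text
clock: 4.5
eef_pos: [552.3, -171.6, 58.7]
eef_rot: [-3.138, -0.003, 1.818]
wrist_force: [1.0, -0.3, 0.4]
finger_gap: 37.5
```

```bash
python3 look.py c3
```

```text
4.5 [ 552.339 -171.639   58.706] [-3.138 -0.003  1.818] 37.49925642926537 [ 1.017 -0.261  0.351] [-0.365  0.522  1.573  0.     1.051 -0.612]
[ 424.023 -171.912] 121.0 [17.266 51.666] [ 78.838 184.818]
[ 554.652 -174.793] 103.9 [16.28  54.908] [279.059 238.321]
[ 420.034 -236.291] 115.6 [18.855 54.242] [ 63.637 274.548]
[ 557.297 -234.392] 79.7 [27.504 16.222] [261.175 320.2  ]
[ 508.982 -275.783] 96.7 [13.52  62.151] [181.238 353.962]
[ 640.806 -241.905] 111.6 [13.403 62.046] [373.855 353.859]
[ 408.56  -325.256] 50.3 [16.802 19.232] [ 42.057 375.356]
[ 641.154 -298.875] 15.0 [313.612  17.326] [348.657 414.281]
```

View pics/c3.png

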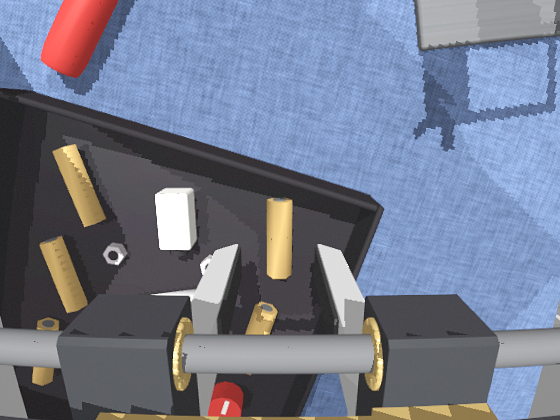

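Call:
play_rows(
  commands=[
    {"x": -0.0037, "y": 0.0015, "z": 0.02, "wx": 0, "wy": 0, "wz": 0, "grip": 0.4},
    {"x": 0, "y": 0, "z": 0.02, "wx": 0, "wy": 0, "wz": 0, "grip": 0.4},
    {"x": 0, "y": 0, "z": 0.012, "wx": 0, "wy": 0, "wz": 0, "grip": 0.4},
    {"x": 0, "y": 0, "z": 0, "wx": 0, "wy": 0, "wz": 0, "grip": 0.4},
    {"x": 0, "y": 0, "z": 0, "wx": 0, "wy": 0, "wz": 0, "grip": 0},
    {"x": 0, "y": 0, "z": 0, "wx": 0, "wy": 0, "wz": 0, "grip": 0},
    {"x": 0, "y": 0, "z": 0, "wx": 0, "wy": 0, "wz": 0, "grip": 0},
    {"x": 0, "y": 0, "z": 0, "wx": 0, "wy": 0, "wz": 0, "grip": 0},
  ],
  squeeze=30,
)

```text
clock: 5.55
eef_pos: [556.5, -176.4, 9.0]
eef_rot: [3.141, 0.001, 1.817]
wrist_force: [-0.2, 0.4, 4.0]
finger_gap: 15.3
```

Call:
play_rows(
  commands=[
    {"x": 0, "y": 0, "z": -0.02, "wx": 0, "wy": 0, "wz": 0, "grip": 0},
    {"x": 0, "y": 0, "z": -0.03, "wx": 0, "wy": 0, "wz": 0, "grip": 0},
    {"x": 0, "y": 0, "z": -0.0125, "wx": 0, "wy": 0, "wz": -8.9, "grip": 0},
    {"x": 0, "y": 0, "z": -0.0125, "wx": 0, "wy": 0, "wz": -8.9, "grip": 0},
    {"x": 0, "y": 0, "z": -0.0125, "wx": 0, "wy": 0, "wz": -8.9, "grip": 0},
    {"x": 0, "y": 0, "z": -0.0125, "wx": 0, "wy": 0, "wz": -8.9, "grip": 0},
    {"x": 0, "y": 0, "z": -0.0125, "wx": 0, "wy": 0, "wz": -8.9, "grip": 0},
    {"x": 0, "y": 0, "z": -0.0125, "wx": 0, "wy": 0, "wz": -8.9, "grip": 0},
    {"x": 0, "y": 0, "z": -0.0125, "wx": 0, "wy": 0, "wz": -8.9, "grip": 0},
    {"x": 0, "y": 0, "z": -0.0125, "wx": 0, "wy": 0, "wz": -8.9, "grip": 0},
    {"x": 0.0153, "y": 0.0431, "z": 0, "wx": 0, "wy": 0, "wz": 0, "grip": 0},
    {"x": 0.0153, "y": 0.0431, "z": 0, "wx": 0, "wy": 0, "wz": 0, "grip": 0},
    {"x": 0.0153, "y": 0.0431, "z": 0, "wx": 0, "wy": 0, "wz": 0, "grip": 0},
    {"x": 0.0153, "y": 0.0431, "z": 0, "wx": 0, "wy": 0, "wz": 0, "grip": 0},
    {"x": 0.0153, "y": 0.0431, "z": 0, "wx": 0, "wy": 0, "wz": 0, "grip": 0},
    {"x": 0.0153, "y": 0.0431, "z": 0, "wx": 0, "wy": 0, "wz": 0, "grip": 0},
    {"x": 0.0153, "y": 0.0431, "z": 0, "wx": 0, "wy": 0, "wz": 0, "grip": 0},
    {"x": 0.0153, "y": 0.0431, "z": 0, "wx": 0, "wy": 0, "wz": 0, "grip": 0},
    {"x": 0, "y": 0, "z": 0, "wx": 0, "wy": 0, "wz": 0, "grip": 0},
  ],
)

```text
clock: 7.92
eef_pos: [461.5, 179.5, 159.6]
eef_rot: [3.141, 0.001, 3.064]
wrist_force: [0.4, 0.1, 0.0]
finger_gap: 15.5
```

```bash
python3 look.py c4
```

```text
7.925 [461.517 179.477 159.59 ] [3.141 0.001 3.064] 15.458980343658407 [0.37  0.114 0.039] [ 0.297  0.222  1.73   0.     1.188 -1.196]
[520.135 174.363] 175.8 [ 28.839 101.657] [277.282 259.031]
[541.425   5.653] 122.6 [29.966 44.672] [107.42  291.238]
[621.304 122.814] 172.5 [10.833 88.637] [234.604 354.545]
[628.393 209.94 ] 178.5 [10.765 88.708] [320.234 354.858]
[698.49  106.251] 85.6 [456.736  50.65 ] [229.663 412.313]
```

View pics/c4.png

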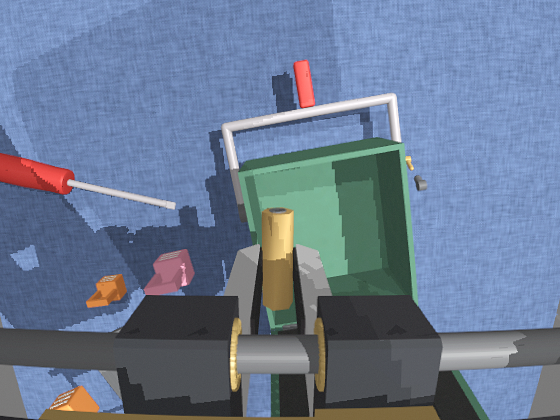

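```bash
cat > m2.py <<'E'
from h import *
np.set_printoptions(precision=1,suppress=True)
s=show()
for n,u,v,z in [('rimA',403,143,75),('rimB',239,170,75),('tab1',301,61,36),('tab0',308,106,36),('barR',224,126,34),('barL',395,97,34),('spEnd',278,210,168),('spEnd2',277,310,168)]:
    p=at_z('wrist',u,v,z,s); print(n,p,(np.linalg.inv(Twt(s))@np.append(p,1))[:3])
c=np.array([483.9,216.3]);a=.1
for q in [(-65,60),(-65,-60)]:
    p=c+np.array([[np.cos(a),-np.sin(a)],[np.sin(a),np.cos(a)]])@q; print(q,p,proj('wrist',np.append(p,75),s))
E
python3 m2.py
```

```text
7.975 [461.982 178.168 159.44 ] [3.141 0.001 3.062] 15.02368053845528 [ 0.433 -1.248 -0.688] [ 0.294  0.222  1.731 -0.     1.188 -1.197]
rimA [415.176 270.16   75.   ] [54.008 87.985 84.411]
rimB [425.49 153.18  75.  ] [ 34.477 -27.813  84.404]
tab1 [350.451 204.614  36.   ] [113.382  17.519 123.343]
tab0 [384.637 207.855  36.   ] [ 79.56   23.452 123.375]
barR [394.806 140.065  34.   ] [ 64.065 -43.321 125.374]
barL [382.367 277.519  34.   ] [ 87.332  92.719 125.382]
spEnd [433.076 180.243 168.   ] [28.973 -0.215 -8.586]
spEnd2 [485.511 175.632 168.   ] [-23.663  -0.666  -8.539]
(-65, 60) [413.235 269.511] (np.float64(402.08343405370607), np.float64(140.28932887137802))
(-65, -60) [425.215 150.111] (np.float64(234.67006195209), np.float64(169.96183138719633))
```

Call:
play_rows(
  commands=[
    {"x": 0, "y": 0.012, "z": 0.02, "wx": 0, "wy": 0, "wz": -9, "grip": 0},
    {"x": 0, "y": 0, "z": 0.045, "wx": 0, "wy": 0, "wz": 0, "grip": 0},
    {"x": 0, "y": 0, "z": 0.045, "wx": 0, "wy": 0, "wz": 0, "grip": 0},
    {"x": 0, "y": 0, "z": 0.03, "wx": 0, "wy": 0, "wz": 0, "grip": 0},
    {"x": 0, "y": 0, "z": 0, "wx": 0, "wy": 0, "wz": 0, "grip": 0},
    {"x": 0, "y": 0, "z": 0, "wx": 0, "wy": 0, "wz": 0, "grip": 0.3},
    {"x": 0, "y": 0, "z": 0, "wx": 0, "wy": 0, "wz": 0, "grip": 0.3},
    {"x": 0, "y": 0, "z": -0.045, "wx": 0, "wy": 0, "wz": 0, "grip": 0.3},
    {"x": 0, "y": 0, "z": -0.045, "wx": 0, "wy": 0, "wz": 0, "grip": 0.3},
    {"x": 0, "y": 0, "z": -0.045, "wx": 0, "wy": 0, "wz": 0, "grip": 0.3},
    {"x": 0, "y": 0, "z": 0, "wx": 0, "wy": 0, "wz": 0, "grip": 0.3},
  ],
)

```text
clock: 9.35
eef_pos: [464.8, 189.8, 157.7]
eef_rot: [3.14, 0.007, -3.066]
wrist_force: [0.0, 0.5, -0.4]
finger_gap: 27.9
```

```bash
python3 look.py c5
python3 - <<'E'
from brass import *
np.set_printoptions(precision=1,suppress=True)
p,d=manip.camera('top');cv2.imwrite('pics/c5t.png',p[:,:,::-1])
for b in brass('top',np.ascontiguousarray(p[:,:,::-1])): print(b[0],b[1],b[3])
E
```

```text
9.35 [464.813 189.802 157.691] [ 3.14   0.007 -3.066] 27.931150568087162 [ 0.014  0.451 -0.44 ] [ 0.315  0.236  1.719 -0.     1.18  -1.332]
[462.014 187.943] 4.2 [51.732 14.447] [276.    194.358]
[541.723   5.743] 120.9 [28.889 45.216] [ 80.198 261.932]
[634.151 126.641] 178.7 [16.077 89.528] [203.407 354.333]
[623.209 277.559] 10.2 [89.435 15.876] [351.614 354.752]
[690.889 -63.505] 140.4 [48.015 48.7  ] [ 32.977 381.047]
[705.825 248.018] 95.3 [ 23.503 453.899] [313.893 414.59 ]
[889.4 560.7] 124.48071647041633 [46.2 85.2]
[824.8 490.8] 36.36500577317875 [ 69.6 106.8]
[639.9  -5.8] 147.54151753761104 [274.  173.4]
[ 564.4 -655.7] 174.64018620487101 [555.1 199.7]
[ 556.  -250.9] 84.51258181018461 [384.3 207. ]
[ 482.6 -649.1] 175.76122224563545 [557.3 234.8]
[ 423.6 -173.8] 120.9066140357541 [353.1 267.4]
[ 419.1 -237.4] 115.60994192850919 [382.2 268.7]
[ 407.8 -304.9] 86.3869299093756 [413.1 273. ]
[  95.4 -500.8] 87.93915624787569 [510.5 416. ]
```

View pics/c5.png

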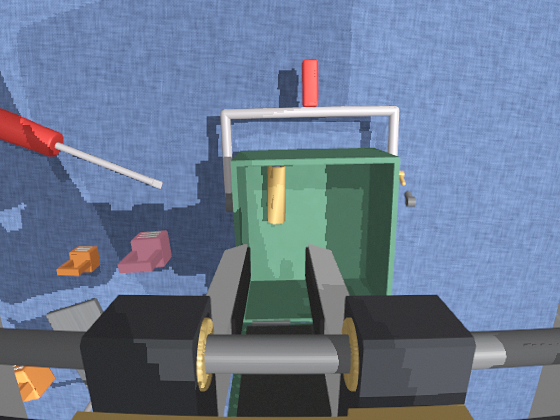

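Call:
play_rows(
  commands=[
    {"x": -0.0065, "y": -0.0496, "z": 0, "wx": 0, "wy": 0, "wz": 0, "grip": 0.3},
    {"x": -0.0065, "y": -0.0496, "z": 0, "wx": 0, "wy": 0, "wz": 0, "grip": 0.4},
    {"x": -0.0065, "y": -0.0496, "z": 0, "wx": 0, "wy": 0, "wz": 0, "grip": 0.4},
    {"x": -0.0065, "y": -0.0496, "z": 0, "wx": 0, "wy": 0, "wz": 0, "grip": 0.4},
    {"x": -0.0065, "y": -0.0496, "z": 0, "wx": 0, "wy": 0, "wz": 0, "grip": 0.4},
    {"x": -0.0065, "y": -0.0496, "z": 0, "wx": 0, "wy": 0, "wz": 0, "grip": 0.4},
    {"x": -0.0065, "y": -0.0496, "z": 0, "wx": 0, "wy": 0, "wz": 0, "grip": 0.4},
    {"x": -0.0065, "y": -0.0496, "z": 0, "wx": 0, "wy": 0, "wz": 0, "grip": 0.4},
    {"x": -0.0065, "y": -0.0496, "z": 0, "wx": 0, "wy": 0, "wz": 0, "grip": 0.4},
    {"x": 0, "y": 0, "z": 0, "wx": 0, "wy": 0, "wz": 9, "grip": 0.4},
    {"x": 0, "y": 0, "z": 0, "wx": 0, "wy": 0, "wz": 9, "grip": 0.4},
    {"x": 0, "y": 0, "z": 0.01, "wx": 0, "wy": 0, "wz": 9, "grip": 0.4},
    {"x": 0, "y": 0, "z": 0.01, "wx": 0, "wy": 0, "wz": 9, "grip": 0.4},
    {"x": 0, "y": 0, "z": 0.01, "wx": 0, "wy": 0, "wz": 9, "grip": 0.4},
    {"x": 0, "y": 0, "z": 0.01, "wx": 0, "wy": 0, "wz": 9, "grip": 0.4},
    {"x": 0, "y": 0, "z": 0.01, "wx": 0, "wy": 0, "wz": 9, "grip": 0.4},
    {"x": 0, "y": 0, "z": 0.01, "wx": 0, "wy": 0, "wz": 9, "grip": 0.4},
    {"x": 0, "y": 0, "z": 0.01, "wx": 0, "wy": 0, "wz": 9, "grip": 0.4},
    {"x": 0, "y": 0, "z": 0.01, "wx": 0, "wy": 0, "wz": 9, "grip": 0.4},
    {"x": 0, "y": 0, "z": 0, "wx": 0, "wy": 0, "wz": 9, "grip": 0.4},
  ],
)

```text
clock: 11.95
eef_pos: [554.3, -250.9, 71.2]
eef_rot: [-3.138, -0.001, 1.484]
wrist_force: [-1.0, -0.3, 0.7]
finger_gap: 37.7
```

Call:
play_rows(
  commands=[
    {"x": 0, "y": 0, "z": 0, "wx": 0, "wy": 0, "wz": 0, "grip": 0.4},
  ],
)

```text
clock: 12.08
eef_pos: [554.8, -251.1, 72.2]
eef_rot: [-3.14, -0.001, 1.49]
wrist_force: [-1.1, 0.6, -0.8]
finger_gap: 37.8
```

```bash
cat > go.py <<'E'
# usage: go.py x y yawdeg : deltas in the current tool frame (tool pointing down)
import sys
from h import *
s=show();x,y,a=map(float,sys.argv[1:4])
d=np.array([x,y])-s['eef_pos'][:2];w=s['eef_rot'][2]
print('tool dx %.1f dy %.1f'%(d[0]*np.cos(w)+d[1]*np.sin(w),d[0]*np.sin(w)-d[1]*np.cos(w)),'yaw',np.degrees(w),'wz',(np.degrees(w)-a+180)%360-180)
w=np.radians(a)
print('after turning: dx %.1f dy %.1f'%(d[0]*np.cos(w)+d[1]*np.sin(w),d[0]*np.sin(w)-d[1]*np.cos(w)))
E
python3 look.py c6; python3 go.py 556.2 -250.8 85.3
```

```text
12.075 [ 554.769 -251.133   72.226] [-3.14  -0.001  1.49 ] 37.78628043230946 [-1.066  0.635 -0.788] [-0.485  0.564  1.472 -0.     1.109 -0.405]
[ 424.058 -171.395] 121.9 [16.685 54.369] [ 64.235 123.849]
[ 419.709 -235.855] 117.1 [17.624 51.499] [ 77.399 220.276]
[ 556.827 -250.165] 86.1 [54.362 15.888] [279.304 225.233]
[ 409.762 -290.032] 68.8 [33.766 16.831] [ 81.015 293.15 ]
[ 475.018 -345.348] 77.6 [65.98  13.915] [180.541 354.303]
[ 618.977 -356.047] 92.8 [14.252 65.991] [373.069 353.496]
[ 601.804 -413.978] 176.1 [ 18.508 333.043] [350.23  414.253]
12.125 [ 554.92  -251.196   72.579] [-3.14  -0.001  1.493] 37.611515956944594 [-1.134 -1.42  -0.282] [-0.485  0.563  1.471  0.     1.109 -0.407]
tool dx 0.5 dy 1.2 yaw 85.52927148230106 wz 0.22927148230104422
after turning: dx 0.5 dy 1.2
```

View pics/c6.png

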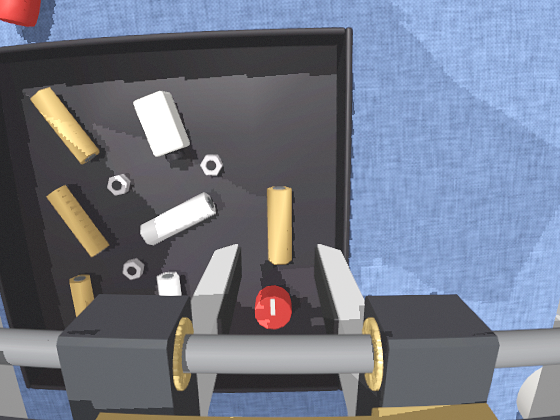

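Call:
play_rows(
  commands=[
    {"x": 0.0007, "y": 0.0015, "z": 0.025, "wx": 0, "wy": 0, "wz": 0, "grip": 0.4},
    {"x": 0, "y": 0, "z": 0.025, "wx": 0, "wy": 0, "wz": 0, "grip": 0.4},
    {"x": 0, "y": 0, "z": 0.015, "wx": 0, "wy": 0, "wz": 0, "grip": 0.4},
    {"x": 0, "y": 0, "z": 0, "wx": 0, "wy": 0, "wz": 0, "grip": 0.4},
    {"x": 0, "y": 0, "z": 0, "wx": 0, "wy": 0, "wz": 0, "grip": 0},
    {"x": 0, "y": 0, "z": 0, "wx": 0, "wy": 0, "wz": 0, "grip": 0},
    {"x": 0, "y": 0, "z": 0, "wx": 0, "wy": 0, "wz": 0, "grip": 0},
    {"x": 0, "y": 0, "z": -0.02, "wx": 0, "wy": 0, "wz": 0, "grip": 0},
    {"x": 0, "y": 0, "z": -0.03, "wx": 0, "wy": 0, "wz": 0, "grip": 0},
    {"x": 0, "y": 0, "z": -0.01, "wx": 0, "wy": 0, "wz": -9, "grip": 0},
    {"x": 0, "y": 0, "z": -0.01, "wx": 0, "wy": 0, "wz": -9, "grip": 0},
    {"x": 0, "y": 0, "z": -0.01, "wx": 0, "wy": 0, "wz": -9, "grip": 0},
    {"x": 0, "y": 0, "z": -0.01, "wx": 0, "wy": 0, "wz": -9, "grip": 0},
    {"x": 0, "y": 0, "z": -0.01, "wx": 0, "wy": 0, "wz": -9, "grip": 0},
    {"x": 0, "y": 0, "z": -0.01, "wx": 0, "wy": 0, "wz": -9, "grip": 0},
    {"x": 0, "y": 0, "z": -0.01, "wx": 0, "wy": 0, "wz": -9, "grip": 0},
    {"x": 0, "y": 0, "z": -0.01, "wx": 0, "wy": 0, "wz": -9, "grip": 0},
    {"x": 0, "y": 0, "z": -0.01, "wx": 0, "wy": 0, "wz": -9, "grip": 0},
    {"x": 0, "y": 0, "z": -0.01, "wx": 0, "wy": 0, "wz": -9, "grip": 0},
    {"x": 0, "y": 0, "z": 0, "wx": 0, "wy": 0, "wz": -9, "grip": 0},
  ],
)

```text
clock: 14.62
eef_pos: [557.2, -251.0, 160.9]
eef_rot: [-3.14, 0.002, -3.061]
wrist_force: [-0.1, 0.7, -0.2]
finger_gap: 15.1
```

```bash
python3 look.py c7; python3 go.py 463 210 184.5
```

```text
14.625 [ 557.197 -250.962  160.927] [-3.14   0.002 -3.061] 15.105839027843848 [-0.086  0.705 -0.159] [-0.483  0.471  1.391  0.     1.277 -2.135]
[ 409.219 -304.611] 86.6 [51.927 16.407] [227.708  16.378]
[ 419.143 -236.144] 116.9 [16.291 51.926] [310.164  35.896]
[ 423.584 -172.847] 124.7 [16.243 54.506] [385.205  49.198]
[539.139   2.706] 73.3 [22.12  28.637] [546.968 201.336]
[ 620.504 -247.294] 6.2 [102.41   29.731] [276.715 262.907]
[ 726.325 -282.287] 1.6 [89.182 10.878] [234.421 355.441]
[ 718.631 -194.582] 7.7 [89.18  10.811] [320.208 355.109]
[ 804.044 -247.02 ] 96.2 [ 22.196 458.196] [265.145 414.817]
14.675 [ 557.063 -250.9    160.434] [-3.14   0.002 -3.053] 15.169572091263493 [ 0.477  0.317 -1.083] [-0.483  0.471  1.392 -0.     1.277 -2.143]
tool dx 52.9 dy 467.4 yaw -174.92371146048725 wz 0.5762885395127455
after turning: dx 57.6 dy 466.9
```

Call:
play_rows(
  commands=[
    {"x": 0.0053, "y": 0.0479, "z": 0, "wx": 0, "wy": 0, "wz": 0, "grip": 0},
    {"x": 0.0053, "y": 0.0479, "z": 0, "wx": 0, "wy": 0, "wz": 0, "grip": 0},
    {"x": 0.0053, "y": 0.0479, "z": 0, "wx": 0, "wy": 0, "wz": 0, "grip": 0},
    {"x": 0.0053, "y": 0.0479, "z": 0, "wx": 0, "wy": 0, "wz": 0, "grip": 0},
    {"x": 0.0053, "y": 0.0479, "z": 0, "wx": 0, "wy": 0, "wz": 0, "grip": 0},
    {"x": 0.0053, "y": 0.0479, "z": 0, "wx": 0, "wy": 0, "wz": 0, "grip": 0},
    {"x": 0.0053, "y": 0.0479, "z": 0, "wx": 0, "wy": 0, "wz": 0, "grip": 0},
    {"x": 0.0053, "y": 0.0479, "z": 0, "wx": 0, "wy": 0, "wz": 0, "grip": 0},
    {"x": 0.0053, "y": 0.0479, "z": 0, "wx": 0, "wy": 0, "wz": 0, "grip": 0},
    {"x": 0.0053, "y": 0.0479, "z": 0, "wx": 0, "wy": 0, "wz": 0, "grip": 0},
    {"x": 0, "y": 0, "z": 0.02, "wx": 0, "wy": 0, "wz": 0, "grip": 0},
  ],
)

```text
clock: 16.05
eef_pos: [467.7, 225.7, 140.3]
eef_rot: [3.14, 0.003, -3.065]
wrist_force: [0.8, -1.3, -1.8]
finger_gap: 15.2
```

Call:
play_rows(
  commands=[
    {"x": 0, "y": 0, "z": 0.04, "wx": 0, "wy": 0, "wz": 0, "grip": 0},
    {"x": 0, "y": 0, "z": 0.04, "wx": 0, "wy": 0, "wz": 0, "grip": 0},
    {"x": 0, "y": 0, "z": 0.04, "wx": 0, "wy": 0, "wz": 0, "grip": 0},
    {"x": 0, "y": 0, "z": 0.005, "wx": 0, "wy": 0, "wz": 0, "grip": 0},
    {"x": 0, "y": 0, "z": 0, "wx": 0, "wy": 0, "wz": 0, "grip": 0.26},
    {"x": 0, "y": 0, "z": 0, "wx": 0, "wy": 0, "wz": 0, "grip": 0.26},
    {"x": 0, "y": 0, "z": -0.045, "wx": 0, "wy": 0, "wz": 0, "grip": 0.26},
    {"x": 0, "y": 0, "z": -0.045, "wx": 0, "wy": 0, "wz": 0, "grip": 0.26},
    {"x": 0, "y": 0, "z": -0.055, "wx": 0, "wy": 0, "wz": 0, "grip": 0.26},
    {"x": 0, "y": 0, "z": 0, "wx": 0, "wy": 0, "wz": 0, "grip": 0.26},
  ],
)

```text
clock: 17.3
eef_pos: [469.6, 223.5, 163.8]
eef_rot: [3.139, 0.009, -3.066]
wrist_force: [0.6, 0.3, -0.7]
finger_gap: 24.6
```

```bash
python3 look.py c8; python3 go.py 424.5 -173 121.5
```

```text
17.3 [469.632 223.542 163.816] [ 3.139  0.009 -3.066] 24.601667649855713 [ 0.611  0.348 -0.653] [ 0.374  0.267  1.664 -0.     1.202 -1.272]
[461.892 187.997] 3.9 [52.072 15.695] [238.859 184.56 ]
[467.038 221.943] 3.8 [51.69  15.204] [276.133 192.922]
[541.57    5.308] 116.8 [24.526 52.404] [ 49.497 251.764]
[643.272 168.731] 179.3 [91.21  14.989] [212.387 354.527]
[633.907 303.814] 9.4 [91.411 14.15 ] [342.535 355.122]
[718.437 267.102] 95.4 [ 23.877 464.533] [299.889 414.692]
17.35 [468.646 223.124 161.124] [ 3.14   0.005 -3.066] 24.336292121781586 [-0.432 -0.67  -1.018] [ 0.374  0.27   1.667 -0.     1.2   -1.272]
tool dx 73.8 dy -391.7 yaw -175.68231099906004 wz 62.817689000939936
after turning: dx -314.7 dy -244.6
```

View pics/c8.png

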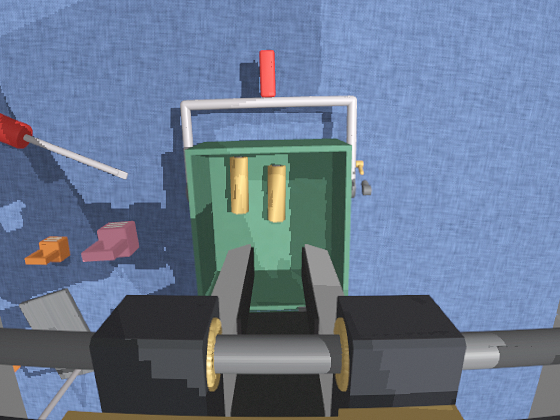

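Call:
play_rows(
  commands=[
    {"x": 0.0082, "y": -0.0435, "z": 0, "wx": 0, "wy": 0, "wz": 0, "grip": 0.4},
    {"x": 0.0082, "y": -0.0435, "z": 0, "wx": 0, "wy": 0, "wz": 0, "grip": 0.4},
    {"x": 0.0082, "y": -0.0435, "z": 0, "wx": 0, "wy": 0, "wz": 0, "grip": 0.4},
    {"x": 0.0082, "y": -0.0435, "z": 0, "wx": 0, "wy": 0, "wz": 0, "grip": 0.4},
    {"x": 0.0082, "y": -0.0435, "z": 0, "wx": 0, "wy": 0, "wz": 0, "grip": 0.4},
    {"x": 0.0082, "y": -0.0435, "z": 0, "wx": 0, "wy": 0, "wz": 0, "grip": 0.4},
    {"x": 0.0082, "y": -0.0435, "z": 0, "wx": 0, "wy": 0, "wz": 0, "grip": 0.4},
    {"x": 0.0082, "y": -0.0435, "z": 0, "wx": 0, "wy": 0, "wz": 0, "grip": 0.4},
    {"x": 0.0082, "y": -0.0435, "z": 0, "wx": 0, "wy": 0, "wz": 0, "grip": 0.4},
    {"x": 0, "y": 0, "z": 0.01, "wx": 0, "wy": 0, "wz": 9, "grip": 0.4},
    {"x": 0, "y": 0, "z": 0.01, "wx": 0, "wy": 0, "wz": 9, "grip": 0.4},
    {"x": 0, "y": 0, "z": 0.015, "wx": 0, "wy": 0, "wz": 9, "grip": 0.4},
    {"x": 0, "y": 0, "z": 0.015, "wx": 0, "wy": 0, "wz": 9, "grip": 0.4},
    {"x": 0, "y": 0, "z": 0.015, "wx": 0, "wy": 0, "wz": 9, "grip": 0.4},
    {"x": 0, "y": 0, "z": 0.015, "wx": 0, "wy": 0, "wz": 9, "grip": 0.4},
    {"x": 0, "y": 0, "z": 0.015, "wx": 0, "wy": 0, "wz": 9, "grip": 0.4},
    {"x": 0, "y": 0, "z": 0, "wx": 0, "wy": 0, "wz": 0, "grip": 0.4},
  ],
)

```text
clock: 19.48
eef_pos: [422.9, -172.7, 62.3]
eef_rot: [-3.14, -0.002, 2.118]
wrist_force: [0.5, 0.3, -0.5]
finger_gap: 37.6
```

```bash
python3 look.py c9; python3 go.py 424.2 -173 121.5
```

```text
19.475 [ 422.926 -172.712   62.272] [-3.14  -0.002  2.118] 37.5595413137427 [ 0.524  0.292 -0.488] [-0.468  0.282  1.917 -0.     0.946 -1.015]
[ 423.85  -173.376] 121.2 [16.329 54.6  ] [277.682 232.507]
[ 412.664 -287.985] 113.9 [13.595 63.11 ] [181.21 354.05]
[ 530.686 -215.751] 129.0 [13.307 63.122] [373.899 354.107]
[ 548.158 -270.734] 32.1 [318.788  17.585] [348.791 414.291]
19.525 [ 423.406 -172.952   63.083] [-3.141 -0.001  2.121] 37.21273807268214 [ 0.175 -0.026 -1.382] [-0.468  0.28   1.916 -0.     0.947 -1.018]
tool dx -0.5 dy 0.7 yaw 121.52235498426091 wz 0.022354984260914534
after turning: dx -0.5 dy 0.7
```

View pics/c9.png

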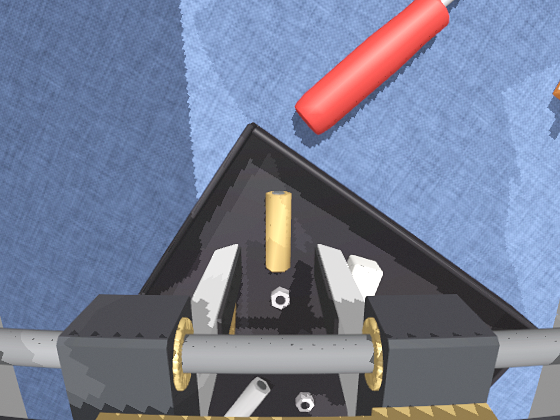

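Call:
play_rows(
  commands=[
    {"x": -0.0005, "y": 0.0006, "z": 0.025, "wx": 0, "wy": 0, "wz": 0, "grip": 0.4},
    {"x": 0, "y": 0, "z": 0.02, "wx": 0, "wy": 0, "wz": 0, "grip": 0.4},
    {"x": 0, "y": 0, "z": 0.011, "wx": 0, "wy": 0, "wz": 0, "grip": 0.4},
    {"x": 0, "y": 0, "z": 0, "wx": 0, "wy": 0, "wz": 0, "grip": 0.4},
    {"x": 0, "y": 0, "z": 0, "wx": 0, "wy": 0, "wz": 0, "grip": 0},
    {"x": 0, "y": 0, "z": 0, "wx": 0, "wy": 0, "wz": 0, "grip": 0},
    {"x": 0, "y": 0, "z": 0, "wx": 0, "wy": 0, "wz": 0, "grip": 0},
    {"x": 0, "y": 0, "z": -0.02, "wx": 0, "wy": 0, "wz": 0, "grip": 0},
    {"x": 0, "y": 0, "z": -0.03, "wx": 0, "wy": 0, "wz": 0, "grip": 0},
    {"x": 0, "y": 0, "z": -0.015, "wx": 0, "wy": 0, "wz": -9, "grip": 0},
    {"x": 0, "y": 0, "z": -0.015, "wx": 0, "wy": 0, "wz": -9, "grip": 0},
    {"x": 0, "y": 0, "z": -0.015, "wx": 0, "wy": 0, "wz": -9, "grip": 0},
    {"x": 0, "y": 0, "z": -0.015, "wx": 0, "wy": 0, "wz": -9, "grip": 0},
    {"x": 0, "y": 0, "z": -0.015, "wx": 0, "wy": 0, "wz": -9, "grip": 0},
    {"x": 0, "y": 0, "z": -0.015, "wx": 0, "wy": 0, "wz": -9, "grip": 0},
    {"x": 0, "y": 0, "z": -0.01, "wx": 0, "wy": 0, "wz": -9, "grip": 0},
    {"x": 0, "y": 0, "z": 0, "wx": 0, "wy": 0, "wz": 0, "grip": 0},
  ],
)

```text
clock: 21.65
eef_pos: [424.8, -173.4, 158.0]
eef_rot: [-3.141, 0.001, -3.067]
wrist_force: [0.4, 0.2, -0.6]
finger_gap: 15.4
```

```bash
python3 go.py 463 250 184.5
```

```text
21.65 [ 424.824 -173.356  158.012] [-3.141  0.001 -3.067] 15.43838497685921 [ 0.428  0.224 -0.585] [-0.467  0.144  1.828  0.     1.168 -2.113]
tool dx -69.7 dy 419.3 yaw -175.71769165757127 wz -0.2176916575712653
after turning: dx -71.3 dy 419.1
```

Call:
play_rows(
  commands=[
    {"x": -0.0086, "y": 0.0459, "z": 0, "wx": 0, "wy": 0, "wz": 0, "grip": 0},
    {"x": -0.0086, "y": 0.0459, "z": 0, "wx": 0, "wy": 0, "wz": 0, "grip": 0},
    {"x": -0.0086, "y": 0.0459, "z": 0, "wx": 0, "wy": 0, "wz": 0, "grip": 0},
    {"x": -0.0086, "y": 0.0459, "z": 0, "wx": 0, "wy": 0, "wz": 0, "grip": 0},
    {"x": -0.0086, "y": 0.0459, "z": 0, "wx": 0, "wy": 0, "wz": 0, "grip": 0},
    {"x": -0.0086, "y": 0.0459, "z": 0, "wx": 0, "wy": 0, "wz": 0, "grip": 0},
    {"x": -0.0086, "y": 0.0459, "z": 0, "wx": 0, "wy": 0, "wz": 0, "grip": 0},
    {"x": -0.0086, "y": 0.0459, "z": 0, "wx": 0, "wy": 0, "wz": 0, "grip": 0},
    {"x": -0.0086, "y": 0.0459, "z": 0, "wx": 0, "wy": 0, "wz": 0, "grip": 0},
    {"x": 0, "y": 0, "z": 0, "wx": 0, "wy": 0, "wz": 0, "grip": 0},
  ],
)

```text
clock: 22.9
eef_pos: [470.1, 246.7, 156.4]
eef_rot: [-3.141, -0.001, -3.067]
wrist_force: [-0.5, 0.3, -0.3]
finger_gap: 15.5
```

Call:
play_rows(
  commands=[
    {"x": 0, "y": 0, "z": 0.04, "wx": 0, "wy": 0, "wz": 0, "grip": 0},
    {"x": 0, "y": 0, "z": 0.04, "wx": 0, "wy": 0, "wz": 0, "grip": 0},
    {"x": 0, "y": 0, "z": 0.04, "wx": 0, "wy": 0, "wz": 0, "grip": 0},
    {"x": 0, "y": 0, "z": 0.01, "wx": 0, "wy": 0, "wz": 0, "grip": 0},
    {"x": 0, "y": 0, "z": 0, "wx": 0, "wy": 0, "wz": 0, "grip": 0},
    {"x": 0, "y": 0, "z": 0, "wx": 0, "wy": 0, "wz": 0, "grip": 0.24},
    {"x": 0, "y": 0, "z": 0, "wx": 0, "wy": 0, "wz": 0, "grip": 0.24},
    {"x": 0, "y": 0, "z": -0.04, "wx": 0, "wy": 0, "wz": 0, "grip": 0.24},
    {"x": 0, "y": 0, "z": -0.04, "wx": 0, "wy": 0, "wz": 0, "grip": 0.24},
    {"x": 0, "y": 0, "z": -0.05, "wx": 0, "wy": 0, "wz": 0, "grip": 0.24},
    {"x": 0, "y": 0, "z": 0, "wx": 0, "wy": 0, "wz": 0, "grip": 0.26},
  ],
)

```text
clock: 24.28
eef_pos: [472.1, 245.2, 161.8]
eef_rot: [3.139, 0.007, -3.066]
wrist_force: [0.3, 0.6, -0.9]
finger_gap: 24.6
```

```bash
python3 look.py c10; python3 go.py 420 -236.5 117
python3 - <<'E'
from brass import *
np.set_printoptions(precision=1,suppress=True)
p,d=manip.camera('top')
for b in brass('top',np.ascontiguousarray(p[:,:,::-1])): 
    if b[0][1]<-100:print(b[0],b[1],b[3])
E
```

```text
24.275 [472.075 245.209 161.757] [ 3.139  0.007 -3.066] 24.590087932192727 [ 0.305  0.634 -0.875] [ 0.41   0.296  1.632 -0.     1.206 -1.236]
[461.911 188.112] 4.3 [52.412 16.088] [214.715 180.823]
[467.043 222.143] 4.0 [51.101 15.838] [252.447 189.243]
[470.168 243.913] 4.0 [52.382 15.543] [276.448 194.434]
[541.071   5.294] 116.0 [24.593 55.056] [ 27.382 248.025]
[634.622 324.581] 9.4 [91.698 14.021] [342.255 355.29 ]
[643.347 191.172] 179.4 [90.441 13.976] [212.828 354.227]
[718.291 287.571] 95.4 [ 23.591 459.822] [299.173 414.694]
24.325 [471.164 244.793 159.26 ] [ 3.14   0.004 -3.066] 24.664441923786047 [-0.429  0.393 -0.104] [ 0.41   0.298  1.635 -0.     1.205 -1.236]
tool dx 87.4 dy -476.1 yaw -175.66983668849468 wz 67.33016331150532
after turning: dx -405.6 dy -264.1
[ 563.5 -655.6] 175.05918095860872 [555.1 200. ]
[ 482.8 -649.1] 175.96553936752477 [557.2 234.7]
[ 419.  -237.1] 115.44069217641352 [382.  268.8]
[ 407.8 -305. ] 86.25844404225974 [413.2 273. ]
[  95.4 -500.8] 87.93915624787569 [510.5 416. ]
```

View pics/c10.png

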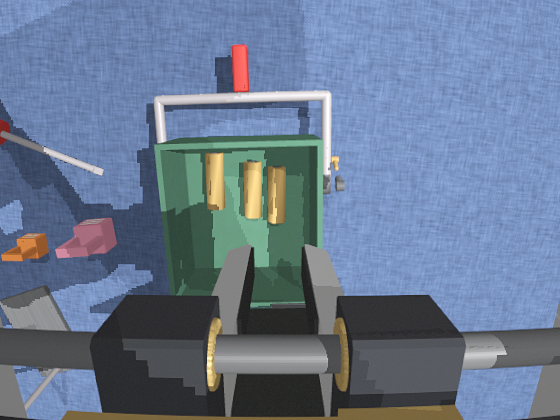

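Call:
play_rows(
  commands=[
    {"x": 0.0087, "y": -0.0476, "z": 0, "wx": 0, "wy": 0, "wz": 0, "grip": 0.4},
    {"x": 0.0087, "y": -0.0476, "z": 0, "wx": 0, "wy": 0, "wz": 0, "grip": 0.4},
    {"x": 0.0087, "y": -0.0476, "z": 0, "wx": 0, "wy": 0, "wz": 0, "grip": 0.4},
    {"x": 0.0087, "y": -0.0476, "z": 0, "wx": 0, "wy": 0, "wz": 0, "grip": 0.4},
    {"x": 0.0087, "y": -0.0476, "z": 0, "wx": 0, "wy": 0, "wz": 0, "grip": 0.4},
    {"x": 0.0087, "y": -0.0476, "z": 0, "wx": 0, "wy": 0, "wz": 0, "grip": 0.4},
    {"x": 0.0087, "y": -0.0476, "z": 0, "wx": 0, "wy": 0, "wz": 0, "grip": 0.4},
    {"x": 0.0087, "y": -0.0476, "z": 0, "wx": 0, "wy": 0, "wz": 0, "grip": 0.4},
    {"x": 0.0087, "y": -0.0476, "z": 0, "wx": 0, "wy": 0, "wz": 0, "grip": 0.4},
    {"x": 0.0087, "y": -0.0476, "z": 0, "wx": 0, "wy": 0, "wz": 0, "grip": 0.4},
    {"x": 0, "y": 0, "z": 0.01, "wx": 0, "wy": 0, "wz": 9.6, "grip": 0.4},
    {"x": 0, "y": 0, "z": 0.01, "wx": 0, "wy": 0, "wz": 9.6, "grip": 0.4},
    {"x": 0, "y": 0, "z": 0.015, "wx": 0, "wy": 0, "wz": 9.6, "grip": 0.4},
    {"x": 0, "y": 0, "z": 0.015, "wx": 0, "wy": 0, "wz": 9.6, "grip": 0.4},
    {"x": 0, "y": 0, "z": 0.015, "wx": 0, "wy": 0, "wz": 9.6, "grip": 0.4},
    {"x": 0, "y": 0, "z": 0.015, "wx": 0, "wy": 0, "wz": 9.6, "grip": 0.4},
    {"x": 0, "y": 0, "z": 0.015, "wx": 0, "wy": 0, "wz": 9.6, "grip": 0.4},
    {"x": 0, "y": 0, "z": 0, "wx": 0, "wy": 0, "wz": 0, "grip": 0.4},
  ],
)

```text
clock: 26.62
eef_pos: [418.7, -236.0, 60.7]
eef_rot: [-3.14, -0.003, 2.045]
wrist_force: [0.1, -0.3, 0.2]
finger_gap: 37.6
```

```bash
python3 look.py c11; python3 go.py 420 -236.5 116.7
```

```text
26.625 [ 418.722 -235.997   60.694] [-3.14  -0.003  2.045] 37.633805078924055 [ 0.106 -0.268  0.242] [-0.589  0.331  1.853 -0.     0.961 -1.064]
[ 420.139 -238.636] 119.5 [15.827 54.288] [276.979 236.246]
[ 400.016 -348.019] 110.1 [13.083 62.546] [181.688 353.21 ]
[ 521.216 -285.545] 124.4 [12.867 62.607] [373.143 353.309]
[ 535.245 -341.637] 27.9 [316.358  17.325] [348.624 414.355]
26.675 [ 419.199 -236.345   61.622] [-3.14  -0.002  2.048] 37.49563399325127 [-0.737 -0.086 -0.969] [-0.589  0.33   1.852 -0.     0.962 -1.067]
tool dx -0.5 dy 0.6 yaw 117.34337652346619 wz 0.6433765234662019
after turning: dx -0.5 dy 0.6
```

View pics/c11.png

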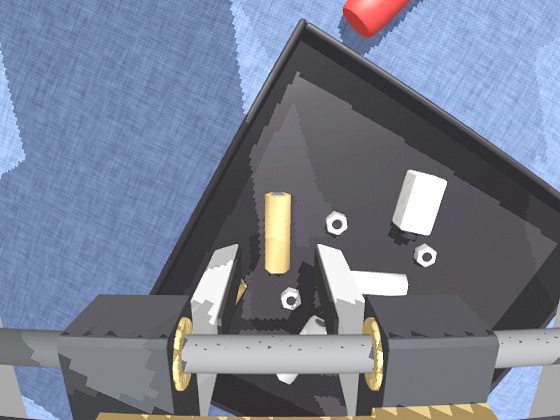

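Call:
play_rows(
  commands=[
    {"x": -0.0007, "y": 0.0006, "z": 0.025, "wx": 0, "wy": 0, "wz": 0, "grip": 0.33},
    {"x": 0, "y": 0, "z": 0.02, "wx": 0, "wy": 0, "wz": 0, "grip": 0.33},
    {"x": 0, "y": 0, "z": 0.009, "wx": 0, "wy": 0, "wz": 0, "grip": 0.33},
    {"x": 0, "y": 0, "z": 0, "wx": 0, "wy": 0, "wz": 0, "grip": 0.33},
    {"x": 0, "y": 0, "z": 0, "wx": 0, "wy": 0, "wz": 0, "grip": 0},
    {"x": 0, "y": 0, "z": 0, "wx": 0, "wy": 0, "wz": 0, "grip": 0},
    {"x": 0, "y": 0, "z": 0, "wx": 0, "wy": 0, "wz": 0, "grip": 0},
    {"x": 0, "y": 0, "z": -0.02, "wx": 0, "wy": 0, "wz": 0, "grip": 0},
    {"x": 0, "y": 0, "z": -0.03, "wx": 0, "wy": 0, "wz": 0, "grip": 0},
    {"x": 0, "y": 0, "z": -0.015, "wx": 0, "wy": 0, "wz": -9.5, "grip": 0},
    {"x": 0, "y": 0, "z": -0.015, "wx": 0, "wy": 0, "wz": -9.5, "grip": 0},
    {"x": 0, "y": 0, "z": -0.015, "wx": 0, "wy": 0, "wz": -9.5, "grip": 0},
    {"x": 0, "y": 0, "z": -0.015, "wx": 0, "wy": 0, "wz": -9.5, "grip": 0},
    {"x": 0, "y": 0, "z": -0.015, "wx": 0, "wy": 0, "wz": -9.5, "grip": 0},
    {"x": 0, "y": 0, "z": -0.015, "wx": 0, "wy": 0, "wz": -9.5, "grip": 0},
    {"x": 0, "y": 0, "z": -0.01, "wx": 0, "wy": 0, "wz": -9.5, "grip": 0},
    {"x": 0, "y": 0, "z": 0, "wx": 0, "wy": 0, "wz": 0, "grip": 0},
  ],
)

```text
clock: 28.8
eef_pos: [420.8, -237.2, 159.0]
eef_rot: [-3.141, 0.001, -3.079]
wrist_force: [-0.0, 0.5, -0.5]
finger_gap: 15.1
```

```bash
python3 go.py 463 204 184.5
```

```text
28.8 [ 420.816 -237.15   158.984] [-3.141  0.001 -3.079] 15.14119878253259 [-0.001  0.515 -0.533] [-0.589  0.196  1.763  0.     1.18  -2.222]
tool dx -69.7 dy 437.7 yaw -176.4188253860482 wz -0.9188253860481836
after turning: dx -76.7 dy 436.5
```

Call:
play_rows(
  commands=[
    {"x": -0.007, "y": 0.0438, "z": 0, "wx": 0, "wy": 0, "wz": 0, "grip": 0},
    {"x": -0.007, "y": 0.0438, "z": 0, "wx": 0, "wy": 0, "wz": 0, "grip": 0},
    {"x": -0.007, "y": 0.0438, "z": 0, "wx": 0, "wy": 0, "wz": 0, "grip": 0},
    {"x": -0.007, "y": 0.0438, "z": 0, "wx": 0, "wy": 0, "wz": 0, "grip": 0},
    {"x": -0.007, "y": 0.0438, "z": 0, "wx": 0, "wy": 0, "wz": 0, "grip": 0},
    {"x": -0.007, "y": 0.0438, "z": 0, "wx": 0, "wy": 0, "wz": 0, "grip": 0},
    {"x": -0.007, "y": 0.0438, "z": 0, "wx": 0, "wy": 0, "wz": 0, "grip": 0},
    {"x": -0.007, "y": 0.0438, "z": 0, "wx": 0, "wy": 0, "wz": 0, "grip": 0},
    {"x": -0.007, "y": 0.0438, "z": 0, "wx": 0, "wy": 0, "wz": 0, "grip": 0},
    {"x": -0.007, "y": 0.0438, "z": 0, "wx": 0, "wy": 0, "wz": 0, "grip": 0},
    {"x": 0, "y": 0, "z": 0, "wx": 0, "wy": 0, "wz": 0, "grip": 0},
  ],
)

```text
clock: 30.18
eef_pos: [462.3, 206.5, 157.6]
eef_rot: [-3.141, -0.001, -3.079]
wrist_force: [0.2, 0.8, -1.5]
finger_gap: 15.5
```

Call:
play_rows(
  commands=[
    {"x": 0, "y": 0, "z": 0.04, "wx": 0, "wy": 0, "wz": 0, "grip": 0},
    {"x": 0, "y": 0, "z": 0.04, "wx": 0, "wy": 0, "wz": 0, "grip": 0},
    {"x": 0, "y": 0, "z": 0.04, "wx": 0, "wy": 0, "wz": 0, "grip": 0},
    {"x": 0, "y": 0, "z": 0.008, "wx": 0, "wy": 0, "wz": 0, "grip": 0},
    {"x": 0, "y": 0, "z": 0, "wx": 0, "wy": 0, "wz": 0, "grip": 0},
    {"x": 0, "y": 0, "z": 0, "wx": 0, "wy": 0, "wz": 0, "grip": 0.24},
    {"x": 0, "y": 0, "z": 0, "wx": 0, "wy": 0, "wz": 0, "grip": 0.24},
    {"x": 0, "y": 0, "z": -0.04, "wx": 0, "wy": 0, "wz": 0, "grip": 0.24},
    {"x": 0, "y": 0, "z": -0.04, "wx": 0, "wy": 0, "wz": 0, "grip": 0.24},
    {"x": 0, "y": 0, "z": -0.05, "wx": 0, "wy": 0, "wz": 0, "grip": 0.24},
    {"x": 0, "y": 0, "z": 0, "wx": 0, "wy": 0, "wz": 0, "grip": 0.26},
  ],
)

```text
clock: 31.55
eef_pos: [464.3, 205.1, 164.6]
eef_rot: [3.14, 0.007, -3.078]
wrist_force: [0.4, -0.2, -1.0]
finger_gap: 24.0
```

```bash
python3 look.py c12; python3 go.py 409 -305 87
python3 - <<'E'
from brass import *
np.set_printoptions(precision=1,suppress=True)
p,d=manip.camera('top')
for b in brass('top',np.ascontiguousarray(p[:,:,::-1])): 
    if b[0][1]<-100:print(b[0],b[1],b[3])
E
```

```text
31.55 [464.264 205.111 164.587] [ 3.14   0.007 -3.078] 24.045690243222182 [ 0.402 -0.232 -0.993] [ 0.344  0.24   1.696  0.     1.198 -1.29 ]
[461.842 187.617] 3.7 [51.797 15.477] [258.628 192.109]
[461.666 205.361] 4.7 [52.789 14.492] [278.225 193.133]
[466.885 222.035] 3.9 [52.377 15.354] [296.161 199.884]
[470.404 243.685] 3.8 [52.854 15.579] [319.482 205.106]
[541.563   5.446] 120.5 [25.72  50.626] [ 69.546 260.705]
[636.933 148.534] 178.7 [14.099 91.236] [212.862 354.164]
[629.853 283.194] 8.8 [91.421 14.133] [342.283 355.324]
[688.9   -62.141] 143.5 [41.069 37.226] [ 27.422 377.242]
[713.734 244.841] 94.7 [ 23.825 463.832] [299.229 414.678]
31.6 [463.319 204.727 162.127] [ 3.141  0.004 -3.078] 24.155245430120953 [-0.731 -0.01   0.08 ] [ 0.344  0.243  1.699 -0.     1.196 -1.29 ]
tool dx 86.4 dy -505.3 yaw -176.37379192315385 wz 96.62620807684618
after turning: dx -511.9 dy -27.6
[ 708.1 -667.5] 174.29180518658 [550.5 141.1]
[ 564.  -655.8] 174.93662238476637 [555.2 199.9]
[ 483.  -649.1] 176.0889929417183 [557.2 234.6]
[ 407.8 -305. ] 86.25844404225974 [413.2 273. ]
[  95.4 -500.9] 87.93092740519121 [510.6 416. ]
```

View pics/c12.png

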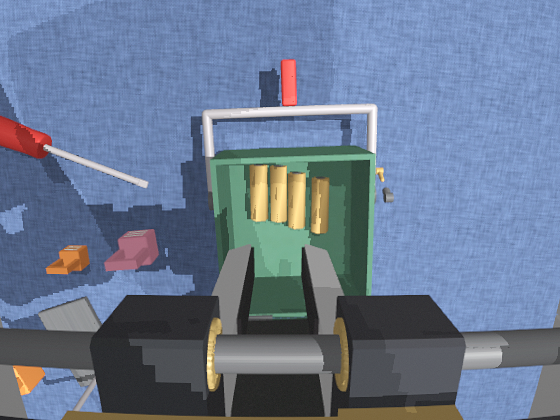

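Call:
play_rows(
  commands=[
    {"x": 0.0079, "y": -0.0459, "z": 0, "wx": 0, "wy": 0, "wz": 0, "grip": 0.35},
    {"x": 0.0079, "y": -0.0459, "z": 0, "wx": 0, "wy": 0, "wz": 0, "grip": 0.35},
    {"x": 0.0079, "y": -0.0459, "z": 0, "wx": 0, "wy": 0, "wz": 0, "grip": 0.35},
    {"x": 0.0079, "y": -0.0459, "z": 0, "wx": 0, "wy": 0, "wz": 0, "grip": 0.35},
    {"x": 0.0079, "y": -0.0459, "z": 0, "wx": 0, "wy": 0, "wz": 0, "grip": 0.35},
    {"x": 0.0079, "y": -0.0459, "z": 0, "wx": 0, "wy": 0, "wz": 0, "grip": 0.35},
    {"x": 0.0079, "y": -0.0459, "z": 0, "wx": 0, "wy": 0, "wz": 0, "grip": 0.35},
    {"x": 0.0079, "y": -0.0459, "z": 0, "wx": 0, "wy": 0, "wz": 0, "grip": 0.35},
    {"x": 0.0079, "y": -0.0459, "z": 0, "wx": 0, "wy": 0, "wz": 0, "grip": 0.35},
    {"x": 0.0079, "y": -0.0459, "z": 0, "wx": 0, "wy": 0, "wz": 0, "grip": 0.35},
    {"x": 0.0079, "y": -0.0459, "z": 0, "wx": 0, "wy": 0, "wz": 0, "grip": 0.35},
  ],
)

```text
clock: 33.02
eef_pos: [407.2, -306.1, 159.1]
eef_rot: [3.14, -0.002, -3.078]
wrist_force: [0.5, 0.3, 0.5]
finger_gap: 33.2
```

Call:
play_rows(
  commands=[
    {"x": 0, "y": 0, "z": 0.009, "wx": 0, "wy": 0, "wz": 9.7, "grip": 0.35},
    {"x": 0, "y": 0, "z": 0.009, "wx": 0, "wy": 0, "wz": 9.7, "grip": 0.35},
    {"x": 0, "y": 0, "z": 0.009, "wx": 0, "wy": 0, "wz": 9.7, "grip": 0.35},
    {"x": 0, "y": 0, "z": 0.009, "wx": 0, "wy": 0, "wz": 9.7, "grip": 0.35},
    {"x": 0, "y": 0, "z": 0.009, "wx": 0, "wy": 0, "wz": 9.7, "grip": 0.35},
    {"x": 0, "y": 0, "z": 0.009, "wx": 0, "wy": 0, "wz": 9.7, "grip": 0.35},
    {"x": 0, "y": 0, "z": 0.009, "wx": 0, "wy": 0, "wz": 9.7, "grip": 0.35},
    {"x": 0, "y": 0, "z": 0.009, "wx": 0, "wy": 0, "wz": 9.7, "grip": 0.35},
    {"x": 0, "y": 0, "z": 0.009, "wx": 0, "wy": 0, "wz": 9.7, "grip": 0.35},
    {"x": 0, "y": 0, "z": 0.009, "wx": 0, "wy": 0, "wz": 9.7, "grip": 0.35},
    {"x": 0, "y": 0, "z": 0, "wx": 0, "wy": 0, "wz": 0, "grip": 0.35},
  ],
)

```text
clock: 34.4
eef_pos: [407.2, -304.2, 68.9]
eef_rot: [-3.139, -0.002, 1.513]
wrist_force: [0.0, -0.1, 0.6]
finger_gap: 33.1
```

```bash
python3 look.py c13; python3 go.py 409 -305 87
```

```text
34.4 [ 407.237 -304.237   68.878] [-3.139 -0.002  1.513] 33.0728263657914 [ 0.038 -0.058  0.598] [-0.714  0.371  1.772  0.     1.001 -0.656]
[ 409.007 -304.104] 87.0 [53.814 16.034] [279.065 228.063]
[ 339.291 -397.989] 80.2 [64.344 12.264] [191.867 354.232]
[ 463.932 -403.767] 93.2 [12.155 64.305] [361.071 352.774]
[ 441.775 -461.544] 177.6 [ 17.051 326.865] [331.233 414.479]
34.45 [ 407.526 -304.466   69.536] [-3.14  -0.001  1.516] 32.722315847952785 [ 0.871 -0.182  0.266] [-0.714  0.371  1.772 -0.     1.001 -0.659]
tool dx -0.5 dy 1.5 yaw 86.84989495355289 wz -0.150105046447095
after turning: dx -0.5 dy 1.5
```

View pics/c13.png

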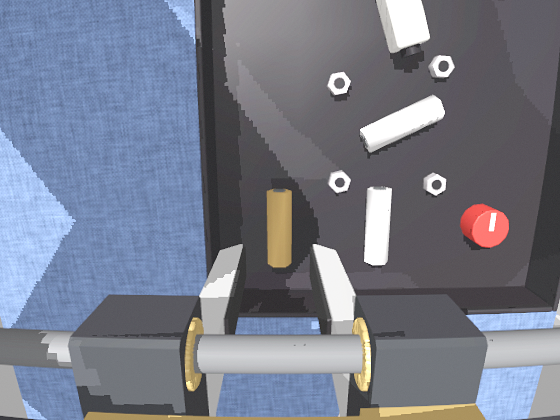

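Run:
```python
from h import *
np.set_printoptions(precision=1,suppress=True)
s=show();d=np.load('pics/c13.npy')
for u in range(192,300,5): print(u,at_d('wrist',u,228,d[228,u],s))
```

```text
34.45 [ 407.526 -304.466   69.536] [-3.14  -0.001  1.516] 32.722315847952785 [ 0.871 -0.182  0.266] [-0.714  0.371  1.772 -0.     1.001 -0.659]
192 [ 348.558 -304.785    0.882]
197 [ 351.913 -305.159    0.233]
202 [ 355.736 -304.951    1.562]
207 [ 367.215 -294.19    38.55 ]
212 [ 368.677 -296.555   31.1  ]
217 [ 368.422 -301.979   13.403]
222 [ 370.249 -304.705    4.842]
227 [ 373.67  -304.901    4.795]
232 [ 377.069 -305.139    4.606]
237 [ 380.282 -305.805    2.991]
242 [ 383.859 -305.65     4.115]
247 [ 387.293 -305.814    4.176]
252 [ 390.685 -306.104    3.823]
257 [ 394.084 -306.403    3.44 ]
262 [ 397.43  -307.01     2.048]
267 [ 401.332 -304.261   11.672]
272 [ 404.899 -302.093   19.353]
277 [ 408.081 -302.654   18.086]
282 [ 411.306 -302.665   18.615]
287 [ 414.534 -303.23    17.347]
292 [ 418.076 -307.537    3.958]
297 [ 421.484 -307.6      4.355]
```

Call:
play_rows(
  commands=[
    {"x": 0, "y": 0.0013, "z": 0.03, "wx": 0, "wy": 0, "wz": 0, "grip": 0.35},
    {"x": 0, "y": 0, "z": 0.022, "wx": 0, "wy": 0, "wz": 0, "grip": 0.35},
    {"x": 0, "y": 0, "z": 0.01, "wx": 0, "wy": 0, "wz": 0, "grip": 0.35},
    {"x": 0, "y": 0, "z": 0, "wx": 0, "wy": 0, "wz": 0, "grip": 0.35},
    {"x": 0, "y": 0, "z": 0, "wx": 0, "wy": 0, "wz": 0, "grip": 0},
    {"x": 0, "y": 0, "z": 0, "wx": 0, "wy": 0, "wz": 0, "grip": 0},
    {"x": 0, "y": 0, "z": 0, "wx": 0, "wy": 0, "wz": 0, "grip": 0},
    {"x": 0, "y": 0, "z": -0.02, "wx": 0, "wy": 0, "wz": 0, "grip": 0},
    {"x": 0, "y": 0, "z": -0.03, "wx": 0, "wy": 0, "wz": 0, "grip": 0},
    {"x": 0, "y": 0, "z": -0.01, "wx": 0, "wy": 0, "wz": -9.7, "grip": 0},
    {"x": 0, "y": 0, "z": -0.01, "wx": 0, "wy": 0, "wz": -9.7, "grip": 0},
    {"x": 0, "y": 0, "z": -0.01, "wx": 0, "wy": 0, "wz": -9.7, "grip": 0},
    {"x": 0, "y": 0, "z": -0.01, "wx": 0, "wy": 0, "wz": -9.7, "grip": 0},
    {"x": 0, "y": 0, "z": -0.01, "wx": 0, "wy": 0, "wz": -9.7, "grip": 0},
    {"x": 0, "y": 0, "z": -0.01, "wx": 0, "wy": 0, "wz": -9.7, "grip": 0},
    {"x": 0, "y": 0, "z": -0.01, "wx": 0, "wy": 0, "wz": -9.7, "grip": 0},
    {"x": 0, "y": 0, "z": -0.01, "wx": 0, "wy": 0, "wz": -9.7, "grip": 0},
    {"x": 0, "y": 0, "z": -0.01, "wx": 0, "wy": 0, "wz": -9.7, "grip": 0},
    {"x": 0, "y": 0, "z": -0.01, "wx": 0, "wy": 0, "wz": -9.7, "grip": 0},
    {"x": 0, "y": 0, "z": 0, "wx": 0, "wy": 0, "wz": 0, "grip": 0},
  ],
)

```text
clock: 36.95
eef_pos: [409.5, -305.1, 159.0]
eef_rot: [-3.141, 0.001, -3.079]
wrist_force: [0.4, -0.2, -0.9]
finger_gap: 15.6
```

```bash
python3 go.py 463 208 184.5
```

```text
36.95 [ 409.474 -305.097  159.016] [-3.141  0.001 -3.079] 15.569829220784529 [ 0.397 -0.164 -0.864] [-0.712  0.256  1.689 -0.     1.195 -2.345]
tool dx -85.5 dy 508.8 yaw -176.41938650055607 wz -0.9193865005560724
after turning: dx -93.6 dy 507.3
```

Call:
play_rows(
  commands=[
    {"x": -0.0081, "y": 0.0485, "z": 0, "wx": 0, "wy": 0, "wz": 0, "grip": 0},
    {"x": -0.0081, "y": 0.0485, "z": 0, "wx": 0, "wy": 0, "wz": 0, "grip": 0},
    {"x": -0.0081, "y": 0.0485, "z": 0, "wx": 0, "wy": 0, "wz": 0, "grip": 0},
    {"x": -0.0081, "y": 0.0485, "z": 0, "wx": 0, "wy": 0, "wz": 0, "grip": 0},
    {"x": -0.0081, "y": 0.0485, "z": 0, "wx": 0, "wy": 0, "wz": 0, "grip": 0},
    {"x": -0.0081, "y": 0.0485, "z": 0, "wx": 0, "wy": 0, "wz": 0, "grip": 0},
    {"x": -0.0081, "y": 0.0485, "z": 0, "wx": 0, "wy": 0, "wz": 0, "grip": 0},
    {"x": -0.0081, "y": 0.0485, "z": 0, "wx": 0, "wy": 0, "wz": 0, "grip": 0},
    {"x": -0.0081, "y": 0.0485, "z": 0, "wx": 0, "wy": 0, "wz": 0, "grip": 0},
    {"x": -0.0081, "y": 0.0485, "z": 0, "wx": 0, "wy": 0, "wz": 0, "grip": 0},
    {"x": -0.0081, "y": 0.0485, "z": 0, "wx": 0, "wy": 0, "wz": 0, "grip": 0},
    {"x": 0, "y": 0, "z": 0, "wx": 0, "wy": 0, "wz": 0, "grip": 0},
  ],
)

```text
clock: 38.45
eef_pos: [463.9, 235.4, 157.6]
eef_rot: [-3.141, -0.001, -3.079]
wrist_force: [-0.5, -0.1, -0.8]
finger_gap: 15.1
```

Call:
play_rows(
  commands=[
    {"x": 0, "y": 0, "z": 0.04, "wx": 0, "wy": 0, "wz": 0, "grip": 0},
    {"x": 0, "y": 0, "z": 0.04, "wx": 0, "wy": 0, "wz": 0, "grip": 0},
    {"x": 0, "y": 0, "z": 0.04, "wx": 0, "wy": 0, "wz": 0, "grip": 0},
    {"x": 0, "y": 0, "z": 0.008, "wx": 0, "wy": 0, "wz": 0, "grip": 0},
    {"x": 0, "y": 0, "z": 0, "wx": 0, "wy": 0, "wz": 0, "grip": 0},
    {"x": 0, "y": 0, "z": 0, "wx": 0, "wy": 0, "wz": 0, "grip": 0.24},
    {"x": 0, "y": 0, "z": 0, "wx": 0, "wy": 0, "wz": 0, "grip": 0.24},
    {"x": 0, "y": 0, "z": -0.04, "wx": 0, "wy": 0, "wz": 0, "grip": 0.24},
    {"x": 0, "y": 0, "z": -0.04, "wx": 0, "wy": 0, "wz": 0, "grip": 0.24},
    {"x": 0, "y": 0, "z": -0.05, "wx": 0, "wy": 0, "wz": 0, "grip": 0.24},
    {"x": 0, "y": 0, "z": 0, "wx": 0, "wy": 0, "wz": 0, "grip": 0.26},
  ],
)

```text
clock: 39.83
eef_pos: [465.9, 233.8, 164.6]
eef_rot: [3.139, 0.007, -3.078]
wrist_force: [0.9, 0.5, -0.8]
finger_gap: 24.1
```

```bash
python3 look.py c14
python3 - <<'E'
from h import *
np.set_printoptions(precision=1,suppress=True)
p,d=manip.camera('top');t=np.ascontiguousarray(p[:,:,::-1]);cv2.imwrite('pics/c14t.png',t)
crop(t,240,125,70,75,8,'pics/c14c.png')
hsv=cv2.cvtColor(t,cv2.COLOR_BGR2HSV);m=cv2.inRange(hsv,(5,150,100),(20,255,255));m[:140]=0;m[200:]=0;m[:,:255]=0;m[:,295:]=0
ys,xs=np.where(m>0);P=np.array([at_d('top',u,v,d[v,u]) for u,v in zip(xs,ys)])
print(len(P),P[P[:,2]>125])
print('block',P[(P[:,2]<112)&(P[:,2]>95)].mean(0),P[(P[:,2]<112)&(P[:,2]>100)])
E
```

```text
39.825 [465.924 233.768 164.643] [ 3.139  0.007 -3.078] 24.098551493273813 [ 0.935  0.478 -0.804] [ 0.395  0.27   1.658 -0.     1.206 -1.239]
[455.903 193.26 ] 179.8 [44.918 14.991] [233.473 182.326]
[459.577 210.275] 179.7 [14.101 52.177] [252.174 187.448]
[468.688 236.225] 8.2 [57.649 33.344] [280.213 199.039]
[541.262   5.28 ] 117.8 [26.05 52.75] [ 41.77  256.706]
[638.65  177.217] 178.6 [14.099 91.231] [212.845 354.215]
[631.566 311.904] 8.7 [91.431 14.144] [342.272 355.352]
[715.385 273.827] 94.7 [ 23.826 463.853] [299.457 414.676]
181 [[619.8 -16.2 139.3]
 [620.6 -18.1 136.6]
 [617.8 -10.3 139.9]
 [618.4 -12.2 137.8]
 [618.1 -14.2 138.5]
 [617.7 -16.1 139.7]
 [618.7 -18.1 136.2]
 [618.6 -20.  136.3]
 [616.8  -6.3 136.7]
 [617.1  -8.2 135.7]
 [616.5 -10.2 137.4]
 [615.7 -12.2 139.9]
 [616.2 -14.1 137.9]
 [615.8 -16.1 139.1]
 [615.5 -18.  139.9]
 [615.9 -20.  138.6]
 [614.3  -2.3 138.6]
 [614.8  -4.3 136.9]
 [614.7  -6.2 136.9]
 [614.   -8.2 139.1]
 [614.3 -10.2 137.8]
 [614.  -12.1 138.6]
 [613.8 -14.1 139.2]
 [614.3 -16.  137.3]
 [614.3 -18.  137.3]
 [614.1 -19.9 137.7]
 [612. 
[... 2029 characters left out ...]
106.5]
 [605.1 -23.5 104.4]
 [603.3   2.9 105.8]
 [603.2   0.9 106. ]
 [603.   -1.1 106.5]
 [602.7  -3.2 107.3]
 [603.   -5.2 106.3]
 [602.   -7.3 109.5]
 [602.6  -9.3 107.4]
 [602.2 -11.3 108.6]
 [602.6 -17.4 106.6]
 [603.  -19.4 104.9]
 [601.3   3.  105.6]
 [601.1   0.9 106. ]
 [601.3  -1.1 105.1]
 [601.   -3.1 106. ]
 [600.5  -5.2 107.7]
 [601.2  -7.2 105. ]
 [600.1  -9.3 108.9]
 [600.6 -11.2 106.7]
 [601.8 -13.2 102.4]
 [598.8   0.9 106.8]
 [598.4  -1.1 108.2]
 [598.3  -3.1 108.1]
 [598.7  -5.1 106.7]
 [599.   -7.1 105.1]
 [598.1  -9.2 108.4]
 [596.9   1.  106. ]
 [596.8  -1.  106.2]
 [597.2  -3.  104.7]
 [596.7  -5.1 106.2]
 [595.5  -0.9 103.4]
 [595.6  -2.9 102.6]
 [595.9  -4.9 101.4]]
```

View pics/c14.png

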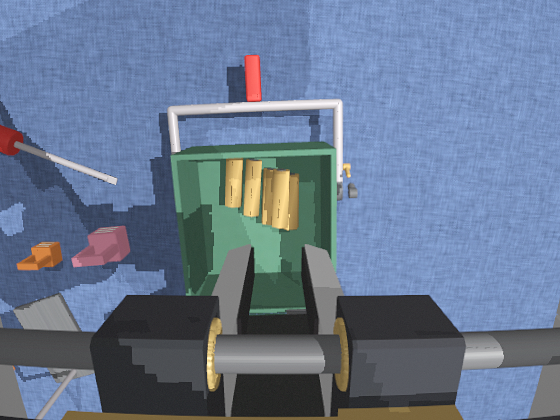

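View pics/c14c.png

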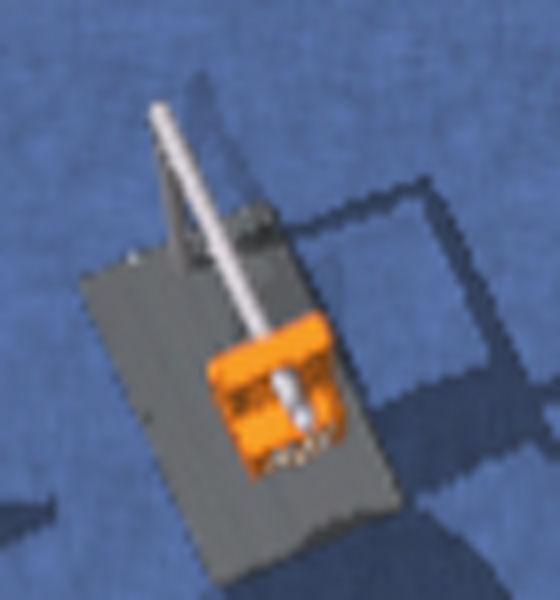

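All five spacers are in the canister, in the wrist picture around (233–295,165–230). The next target is the capsule on the hook: loop centre about (611,-8), arm heading about 23.5°.

Call:
play_rows(
  commands=[
    {"x": 0, "y": 0, "z": -0.01, "wx": 0, "wy": 0, "wz": -10, "grip": 0.3},
    {"x": 0, "y": 0, "z": -0.01, "wx": 0, "wy": 0, "wz": -9.9, "grip": 0.55},
    {"x": -0.0053, "y": -0.04, "z": 0, "wx": 0, "wy": 0, "wz": 0, "grip": 0.55},
    {"x": -0.0053, "y": -0.04, "z": 0, "wx": 0, "wy": 0, "wz": 0, "grip": 0.55},
    {"x": -0.0053, "y": -0.04, "z": 0, "wx": 0, "wy": 0, "wz": 0, "grip": 0.55},
    {"x": -0.0053, "y": -0.04, "z": 0, "wx": 0, "wy": 0, "wz": 0, "grip": 0.55},
    {"x": -0.0053, "y": -0.04, "z": 0, "wx": 0, "wy": 0, "wz": 0, "grip": 0.55},
    {"x": -0.0053, "y": -0.04, "z": 0, "wx": 0, "wy": 0, "wz": 0, "grip": 0.55},
    {"x": -0.0053, "y": -0.04, "z": 0, "wx": 0, "wy": 0, "wz": 0, "grip": 0.55},
    {"x": 0, "y": 0, "z": 0, "wx": 0, "wy": 0, "wz": 0, "grip": 0.55},
  ],
)

```text
clock: 41.18
eef_pos: [610.3, -10.9, 178.3]
eef_rot: [3.14, -0.003, -2.734]
wrist_force: [-0.4, 0.4, -0.7]
finger_gap: 51.4
```

```bash
python3 go.py 611.3 -8 203.5
python3 - <<'E'
from h import *
np.set_printoptions(precision=1,suppress=True)
s=show()
p,d=manip.camera('wrist');t=np.ascontiguousarray(p[:,:,::-1]);cv2.imwrite('pics/c15.png',t)
hsv=cv2.cvtColor(t,cv2.COLOR_BGR2HSV);m=cv2.inRange(hsv,(5,150,100),(20,255,255))
ys,xs=np.where(m>0);P=np.array([at_d('wrist',u,v,d[v,u],s) for u,v in zip(xs,ys)])
Q=P[(P[:,2]>134)&(P[:,2]<142)];r=cv2.minAreaRect(Q[:,:2].astype(np.float32));print(len(Q),Q.mean(0),r)
Q=P[(P[:,2]>104)&(P[:,2]<110)];r=cv2.minAreaRect(Q[:,:2].astype(np.float32));print(len(Q),Q.mean(0),r)
E
```

```text
41.175 [610.333 -10.919 178.287] [ 3.14  -0.003 -2.734] 51.434908468259835 [-0.436  0.446 -0.666] [-0.078  0.458  1.369 -0.     1.318 -2.056]
tool dx -2.0 dy 2.3 yaw -156.62485374417437 wz -0.12485374417440198
after turning: dx -2.1 dy 2.3
41.175 [610.333 -10.919 178.287] [ 3.14  -0.003 -2.734] 51.434908468259835 [-0.436  0.446 -0.666] [-0.078  0.458  1.369 -0.     1.318 -2.056]
494 [613.769 -10.124 136.925] ((613.3750610351562, -7.72450065612793), (8.788684844970703, 26.841760635375977), 22.727933883666992)
377 [609.353 -11.942 106.052] ((608.7028198242188, -9.679357528686523), (18.3359317779541, 26.711048126220703), 22.894847869873047)
```

View pics/c15.png

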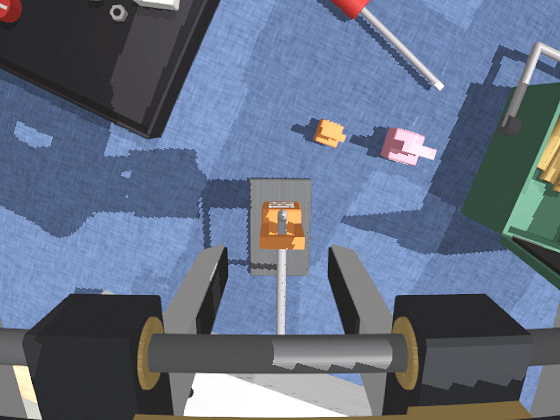

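Call:
play_rows(
  commands=[
    {"x": -0.003, "y": 0.0018, "z": 0, "wx": 0, "wy": 0, "wz": 0, "grip": 0.55},
    {"x": 0, "y": 0, "z": 0.03, "wx": 0, "wy": 0, "wz": 0, "grip": 0.55},
    {"x": 0, "y": 0, "z": 0.03, "wx": 0, "wy": 0, "wz": 0, "grip": 0.55},
    {"x": 0, "y": 0, "z": 0.02, "wx": 0, "wy": 0, "wz": 0, "grip": 0.55},
    {"x": 0, "y": 0, "z": 0.012, "wx": 0, "wy": 0, "wz": 0, "grip": 0.55},
    {"x": 0, "y": 0, "z": 0, "wx": 0, "wy": 0, "wz": 0, "grip": 0.55},
  ],
)

```text
clock: 41.98
eef_pos: [612.0, -5.3, 88.0]
eef_rot: [3.141, -0.001, -2.73]
wrist_force: [0.9, 0.0, 0.3]
finger_gap: 51.9
```

```bash
python3 look.py c16
python3 - <<'E'
from h import *
p,d=manip.camera('scene');t=np.ascontiguousarray(p[:,:,::-1])
crop(t,240,150,140,150,4,'pics/c16s.png')
E
```

```text
41.975 [611.955  -5.328  88.034] [ 3.141 -0.001 -2.73 ] 51.93896109759821 [0.915 0.031 0.3  ] [-0.069  0.55   1.452  0.     1.141 -2.051]
[539.02   9.03] 95.8 [20.358 28.206] [341.641 133.34 ]
[656.699   9.722] 22.6 [68.558 54.667] [272.872 281.308]
[756.286 -57.384] 12.7 [70.952 19.449] [147.12 353.49]
[672.305 134.456] 34.4 [70.845 19.572] [407.618 353.386]
[727.904 164.452] 113.8 [ 21.923 355.034] [402.723 413.449]
```

View pics/c16.png

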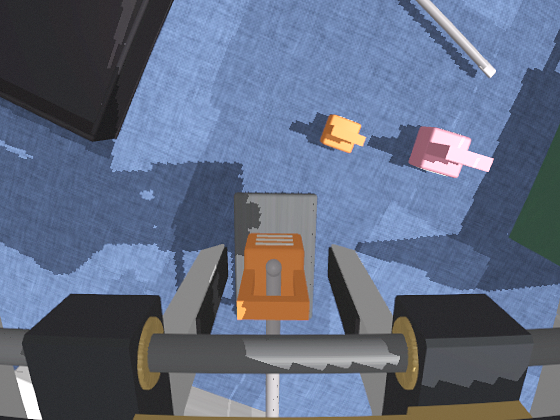

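View pics/c16s.png

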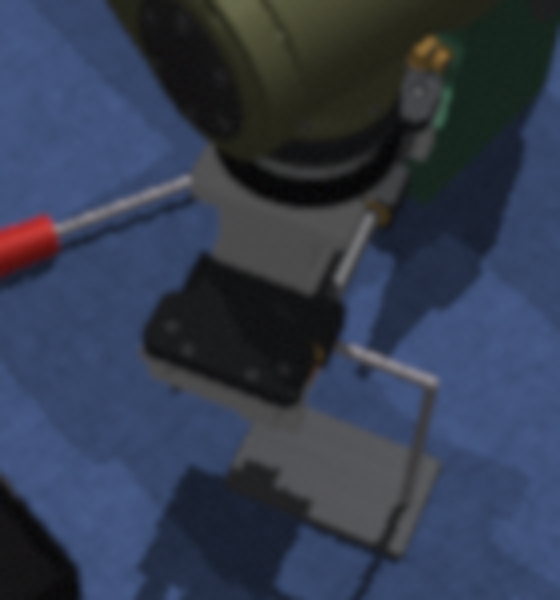

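Call:
play_rows(
  commands=[
    {"x": 0, "y": -0.001, "z": 0, "wx": 0, "wy": 0, "wz": 0, "grip": 0.4},
    {"x": 0, "y": 0, "z": 0, "wx": 0, "wy": 0, "wz": 0, "grip": 0},
    {"x": 0, "y": 0, "z": 0, "wx": 0, "wy": 0, "wz": 0, "grip": 0},
    {"x": 0, "y": 0, "z": 0, "wx": 0, "wy": 0, "wz": 0, "grip": 0},
    {"x": 0, "y": 0, "z": 0, "wx": 0, "wy": 0, "wz": 0, "grip": 0},
  ],
  squeeze=25,
)

```text
clock: 42.7
eef_pos: [612.8, -6.9, 88.7]
eef_rot: [-3.141, 0.0, -2.731]
wrist_force: [-1.2, -0.1, 2.2]
finger_gap: 28.0
```

Call:
play_rows(
  commands=[
    {"x": 0, "y": 0, "z": -0.007, "wx": 0, "wy": 0, "wz": 0, "grip": 0},
    {"x": 0, "y": 0, "z": -0.0065, "wx": 0, "wy": 0, "wz": 0, "grip": 0},
    {"x": 0, "y": 0, "z": 0, "wx": 0, "wy": 0, "wz": 0, "grip": 0},
  ],
)

```text
clock: 43.08
eef_pos: [613.0, -6.9, 102.7]
eef_rot: [-3.141, 0.001, -2.731]
wrist_force: [-0.4, 0.0, -0.9]
finger_gap: 28.1
```

```bash
python3 look.py c17|head -1
```

```text
43.075 [612.95   -6.866 102.717] [-3.141  0.001 -2.731] 28.09233585142473 [-0.374  0.015 -0.851] [-0.071  0.534  1.439  0.     1.167 -2.052]
```

View pics/c17.png

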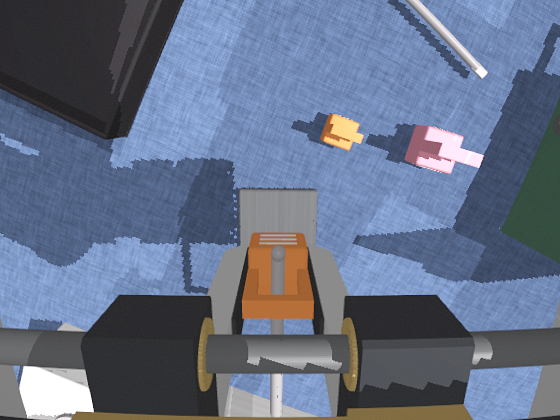

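Call:
play_rows(
  commands=[
    {"x": 0.012, "y": 0, "z": 0, "wx": 0, "wy": 0, "wz": 0, "grip": 0},
    {"x": 0.012, "y": 0, "z": 0, "wx": 0, "wy": 0, "wz": 0, "grip": 0},
    {"x": 0.012, "y": 0, "z": 0, "wx": 0, "wy": 0, "wz": 0, "grip": 0},
  ],
)

```text
clock: 43.5
eef_pos: [578.7, -21.7, 101.9]
eef_rot: [3.142, -0.0, -2.731]
wrist_force: [-0.2, -0.7, -1.0]
finger_gap: 27.4
```

Call:
play_rows(
  commands=[
    {"x": 0.015, "y": 0, "z": 0, "wx": 0, "wy": 0, "wz": 0, "grip": 0},
    {"x": 0.015, "y": 0, "z": 0, "wx": 0, "wy": 0, "wz": 0, "grip": 0},
    {"x": 0.01, "y": 0, "z": -0.005, "wx": 0, "wy": 0, "wz": 0, "grip": 0},
    {"x": 0, "y": 0, "z": -0.03, "wx": 0, "wy": 0, "wz": 0, "grip": 0},
    {"x": 0, "y": 0, "z": -0.03, "wx": 0, "wy": 0, "wz": 0, "grip": 0},
    {"x": 0, "y": 0, "z": 0, "wx": 0, "wy": 0, "wz": 0, "grip": 0},
  ],
)

```text
clock: 44.25
eef_pos: [543.7, -37.5, 169.3]
eef_rot: [-3.139, 0.004, -2.731]
wrist_force: [-0.1, 0.1, -0.9]
finger_gap: 28.0
```

```bash
python3 look.py c18|head -1; python3 go.py 510 192.5 185.5
```

```text
44.25 [543.706 -37.464 169.254] [-3.139  0.004 -2.731] 27.955624293918998 [-0.093  0.111 -0.899] [-0.136  0.318  1.584 -0.     1.235 -2.117]
44.3 [543.031 -37.337 167.489] [-3.141  0.001 -2.731] 28.094229834912053 [-0.661  0.086 -0.75 ] [-0.136  0.32   1.586  0.     1.234 -2.117]
tool dx -61.5 dy 223.9 yaw -156.47246935062535 wz 18.027530649374626
after turning: dx 10.9 dy 231.9
```

View pics/c18.png

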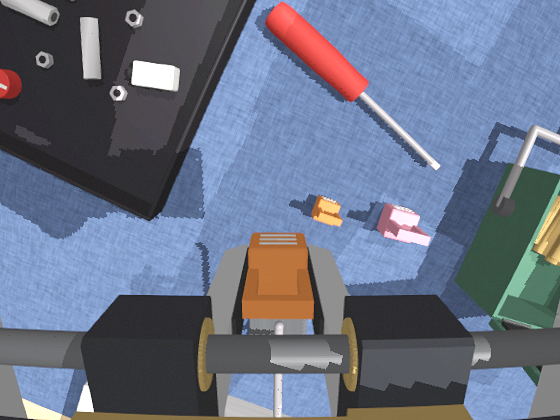

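Call:
play_rows(
  commands=[
    {"x": 0, "y": 0, "z": 0, "wx": 0, "wy": 0, "wz": 9, "grip": 0},
    {"x": 0, "y": 0, "z": 0, "wx": 0, "wy": 0, "wz": 9, "grip": 0},
    {"x": 0.0021, "y": 0.0392, "z": 0, "wx": 0, "wy": 0, "wz": 0, "grip": 0},
    {"x": 0.0021, "y": 0.0392, "z": 0, "wx": 0, "wy": 0, "wz": 0, "grip": 0},
    {"x": 0.0021, "y": 0.0392, "z": 0, "wx": 0, "wy": 0, "wz": 0, "grip": 0},
    {"x": 0.0021, "y": 0.0392, "z": 0, "wx": 0, "wy": 0, "wz": 0, "grip": 0},
    {"x": 0.0021, "y": 0.0392, "z": 0, "wx": 0, "wy": 0, "wz": 0, "grip": 0},
    {"x": 0.0021, "y": 0.0392, "z": 0, "wx": 0, "wy": 0, "wz": 0, "grip": 0},
    {"x": 0, "y": 0, "z": 0, "wx": 0, "wy": 0, "wz": 0, "grip": 0},
  ],
)

```text
clock: 45.42
eef_pos: [506.7, 197.3, 165.6]
eef_rot: [-3.141, -0.002, -3.042]
wrist_force: [-0.3, -1.0, -0.7]
finger_gap: 28.0
```

```bash
python3 look.py c19|head -1; python3 go.py 508.2 195.7 185.5;python3 - <<'E'
from h import *
p,d=manip.camera('top');t=np.ascontiguousarray(p[:,:,::-1])
crop(t,90,120,150,150,4,'pics/c19t.png')
E
```

```text
45.425 [506.689 197.319 165.556] [-3.141 -0.002 -3.042] 27.961299750496675 [-0.267 -1.007 -0.738] [ 0.304  0.323  1.587  0.     1.234 -1.366]
45.475 [507.073 196.053 165.714] [-3.141 -0.002 -3.043] 27.882667478663564 [ 0.058 -0.077 -0.278] [ 0.302  0.322  1.587 -0.     1.234 -1.368]
tool dx -1.1 dy -0.5 yaw -174.36024643509384 wz 0.1397535649061865
after turning: dx -1.1 dy -0.5
```

View pics/c19.png

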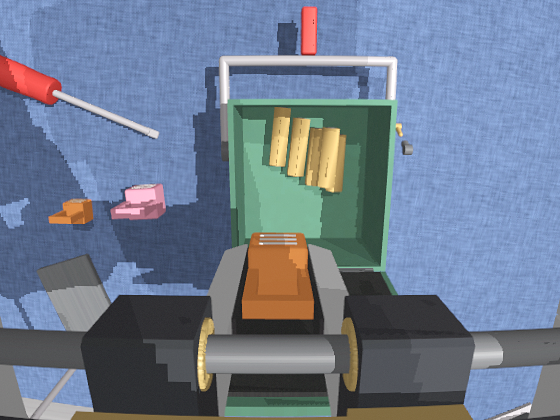

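View pics/c19t.png

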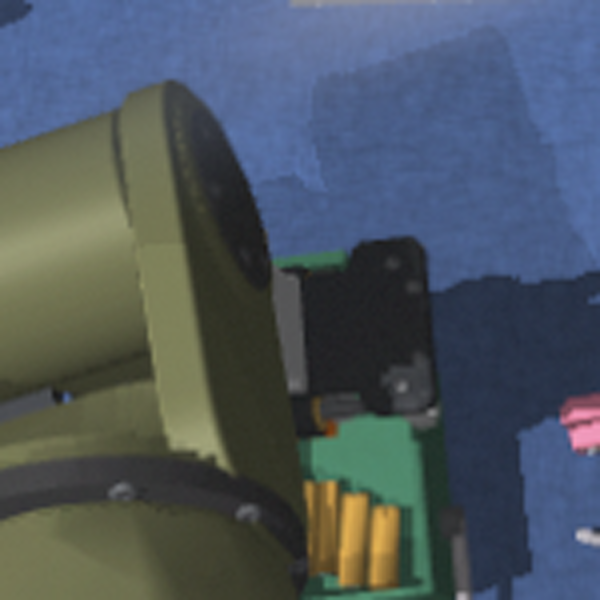

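Run:
```python
from h import *
np.set_printoptions(precision=0,suppress=True)
p,d=manip.camera('top')
V,U=np.mgrid[120:290:3,60:215:3]
P=np.array([at_d('top',u,v,d[v,u]) for u,v in zip(U.ravel(),V.ravel())])
m=(P[:,2]>210)&(P[:,0]>520)
Q=P[m]
# bin in x,y report min/max z
import collections
B=collections.defaultdict(list)
for q in Q: B[(int(q[0]//15*15),int(q[1]//30*30))].append(q[2])
for k in sorted(B): print(k,int(min(B[k])),int(max(B[k])))
```

```text
(510, 90) 305 307
(510, 120) 304 479
(510, 150) 306 479
(510, 180) 467 472
(510, 210) 462 468
(525, 90) 306 307
(525, 120) 304 478
(525, 150) 305 477
(525, 180) 458 470
(525, 210) 456 465
(525, 240) 448 448
(540, 90) 306 308
(540, 120) 305 468
(540, 150) 285 470
(540, 180) 458 458
(555, 150) 447 447
```

Call:
play_rows(
  commands=[
    {"x": 0.003, "y": -0.0005, "z": 0.03, "wx": 0, "wy": 0, "wz": 0, "grip": 0},
    {"x": 0, "y": 0, "z": 0.03, "wx": 0, "wy": 0, "wz": 0, "grip": 0},
    {"x": 0, "y": 0, "z": 0.03, "wx": 0, "wy": 0, "wz": 0, "grip": 0},
    {"x": 0, "y": 0, "z": 0.03, "wx": 0, "wy": 0, "wz": 0, "grip": 0},
    {"x": 0, "y": 0, "z": 0, "wx": 0, "wy": 0, "wz": 0, "grip": 0},
  ],
)

```text
clock: 46.2
eef_pos: [503.8, 193.5, 45.1]
eef_rot: [-3.141, -0.004, -3.046]
wrist_force: [0.3, -0.2, -0.8]
finger_gap: 27.6
```

```bash
python3 look.py c20|head -1
python3 - <<'E'
from h import *
p,d=manip.camera('scene');t=np.ascontiguousarray(p[:,:,::-1])
crop(t,240,20,200,190,3,'pics/c20s.png')
E
```

```text
46.2 [503.839 193.49   45.139] [-3.141 -0.004 -3.046] 27.62764458737999 [ 0.344 -0.162 -0.822] [ 0.299  0.468  1.696 -0.     0.982 -1.367]
```

View pics/c20.png

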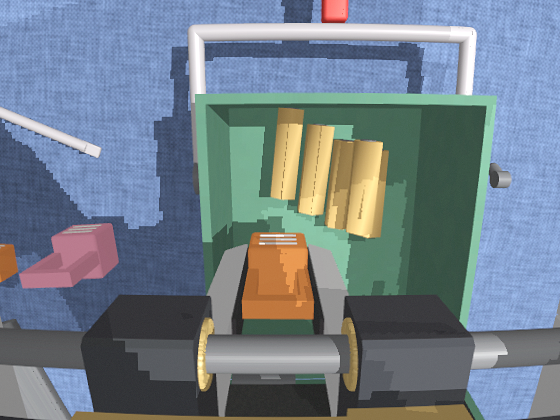

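View pics/c20s.png

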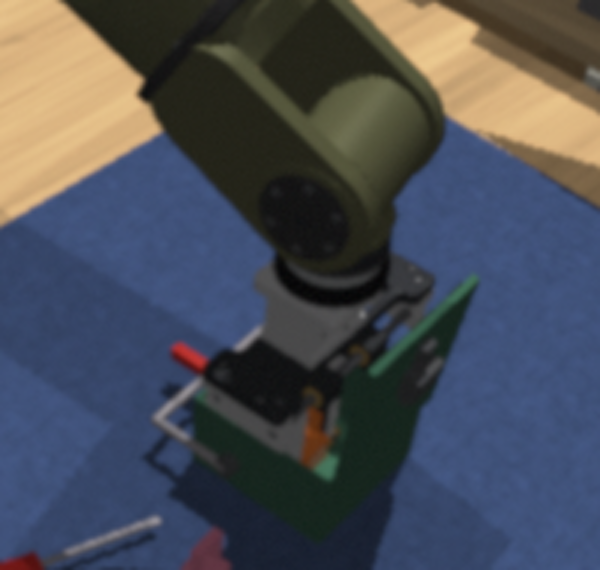

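Call:
play_rows(
  commands=[
    {"x": 0, "y": 0.0015, "z": 0.016, "wx": 0, "wy": 0, "wz": 0, "grip": 0},
    {"x": 0, "y": 0, "z": 0.01, "wx": 0, "wy": 0, "wz": 0, "grip": 0},
    {"x": 0, "y": 0, "z": 0.004, "wx": 0, "wy": 0, "wz": 0, "grip": 0},
    {"x": 0, "y": 0, "z": 0, "wx": 0, "wy": 0, "wz": 0, "grip": 0},
  ],
)

```text
clock: 46.8
eef_pos: [504.6, 196.4, 16.7]
eef_rot: [-3.141, -0.0, -3.045]
wrist_force: [-0.1, 0.2, 0.2]
finger_gap: 27.8
```

Call:
play_rows(
  commands=[
    {"x": 0, "y": 0, "z": 0.003, "wx": 0, "wy": 0, "wz": 0, "grip": 0},
    {"x": 0, "y": 0, "z": 0, "wx": 0, "wy": 0, "wz": 0, "grip": 0},
    {"x": 0, "y": 0, "z": 0, "wx": 0, "wy": 0, "wz": 0, "grip": 0.37},
    {"x": 0, "y": 0, "z": 0, "wx": 0, "wy": 0, "wz": 0, "grip": 0.37},
    {"x": 0, "y": 0, "z": -0.02, "wx": 0, "wy": 0, "wz": 0, "grip": 0.37},
    {"x": 0, "y": 0, "z": -0.03, "wx": 0, "wy": 0, "wz": 0, "grip": 0.37},
    {"x": 0, "y": 0, "z": -0.03, "wx": 0, "wy": 0, "wz": 0, "grip": 0.37},
    {"x": 0, "y": 0, "z": -0.04, "wx": 0, "wy": 0, "wz": 0, "grip": 0.37},
    {"x": 0, "y": 0, "z": -0.04, "wx": 0, "wy": 0, "wz": 0, "grip": 0.37},
    {"x": 0, "y": 0, "z": 0, "wx": 0, "wy": 0, "wz": 0, "grip": 0.37},
  ],
)

```text
clock: 48.05
eef_pos: [505.8, 196.8, 177.0]
eef_rot: [3.14, 0.005, -3.045]
wrist_force: [-0.3, -0.5, -0.7]
finger_gap: 35.3
```

```bash
python3 look.py c21|head -1
python3 - <<'E'
from h import *
p,d=manip.camera('scene');t=np.ascontiguousarray(p[:,:,::-1])
crop(t,240,20,200,190,3,'pics/c21s.png')
E
```

```text
48.05 [505.828 196.762 176.951] [ 3.14   0.005 -3.045] 35.319409468121485 [-0.333 -0.529 -0.687] [ 0.303  0.305  1.582  0.     1.249 -1.364]
```

View pics/c21.png

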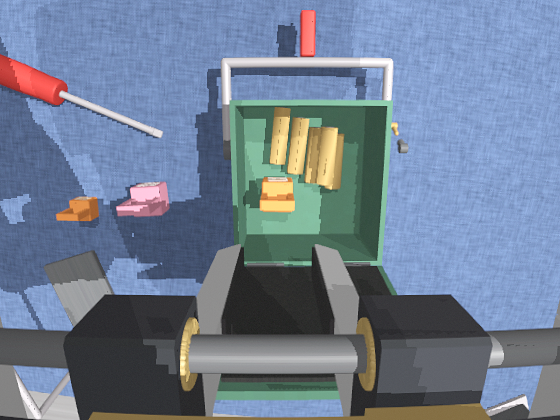

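View pics/c21s.png

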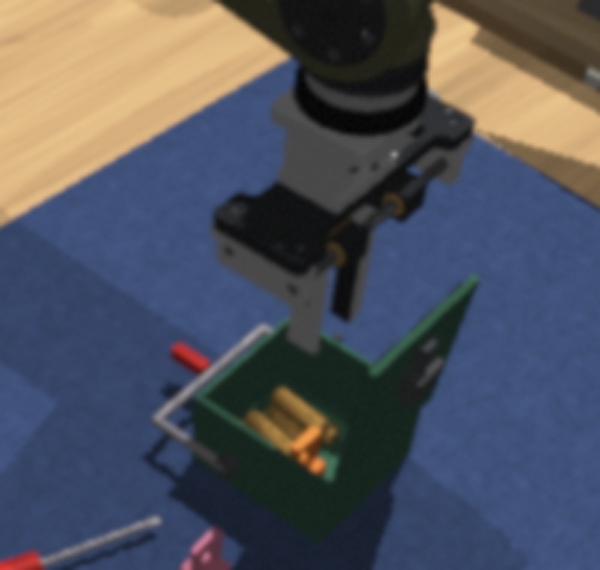

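The capsule stands upright in the canister next to the five spacers, at about (277,193) in the wrist picture. Next is the lid, pushed shut from behind with the fingers closed.

Call:
play_rows(
  commands=[
    {"x": 0, "y": 0, "z": -0.035, "wx": 0, "wy": 0, "wz": 0, "grip": 0.2},
    {"x": 0, "y": 0, "z": -0.04, "wx": 0, "wy": 0, "wz": 0, "grip": 0},
    {"x": -0.0352, "y": 0.0157, "z": 0, "wx": 0, "wy": 0, "wz": 0, "grip": 0},
    {"x": -0.0352, "y": 0.0157, "z": 0, "wx": 0, "wy": 0, "wz": 0, "grip": 0},
    {"x": -0.0352, "y": 0.0157, "z": 0, "wx": 0, "wy": 0, "wz": 0, "grip": 0},
    {"x": 0, "y": 0, "z": 0, "wx": 0, "wy": 0, "wz": 0, "grip": 0},
  ],
)

```text
clock: 48.9
eef_pos: [605.9, 254.0, 245.4]
eef_rot: [-3.141, -0.004, -3.045]
wrist_force: [-0.4, 0.5, 0.0]
finger_gap: 0.5
```

```bash
python3 look.py c22|head -1; python3 go.py 606.5 253.8 185.2
python3 - <<'E'
from h import *
p,d=manip.camera('scene');t=np.ascontiguousarray(p[:,:,::-1])
crop(t,240,20,200,190,3,'pics/c22s.png')
E
```

```text
48.9 [605.907 254.005 245.355] [-3.141 -0.004 -3.045] 0.5002019085263657 [-0.375  0.495  0.022] [ 0.341  0.528  1.112  0.     1.506 -1.326]
48.95 [605.157 253.515 246.204] [-3.141 -0.004 -3.045] 0.3817803315615799 [ 0.235 -1.478 -0.26 ] [ 0.341  0.525  1.115 -0.     1.506 -1.327]
tool dx -1.4 dy 0.2 yaw -174.4544173373365 wz 0.345582662663503
after turning: dx -1.4 dy 0.2
```

View pics/c22s.png

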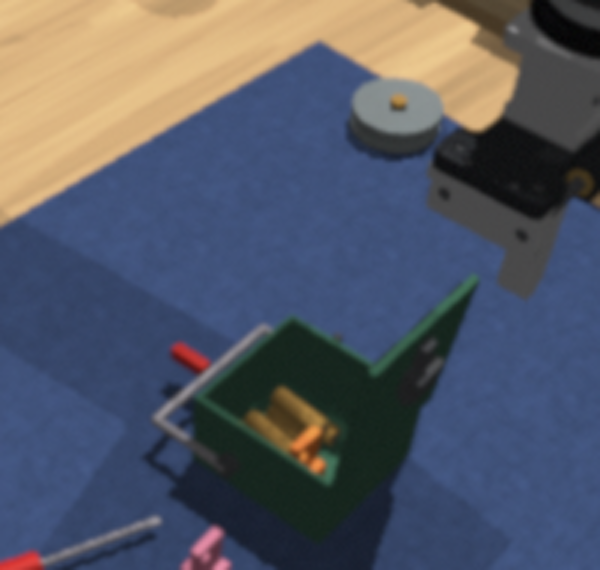

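View pics/c22.png

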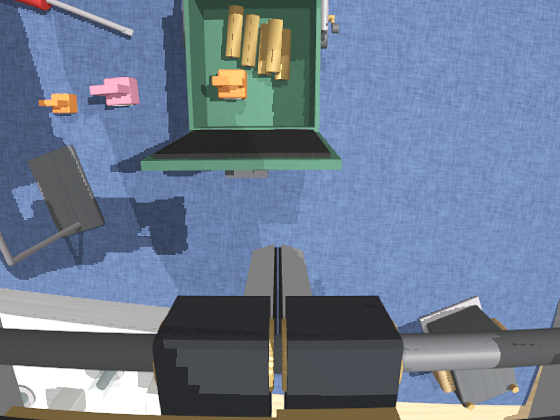

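Call:
play_rows(
  commands=[
    {"x": 0, "y": 0, "z": 0.032, "wx": 0, "wy": 0, "wz": 0, "grip": 0},
    {"x": 0, "y": 0, "z": 0.032, "wx": 0, "wy": 0, "wz": 0, "grip": 0},
    {"x": 0.012, "y": 0, "z": 0, "wx": 0, "wy": 0, "wz": 0, "grip": 0},
    {"x": 0.012, "y": 0, "z": 0, "wx": 0, "wy": 0, "wz": 0, "grip": 0},
    {"x": 0.01, "y": 0, "z": 0, "wx": 0, "wy": 0, "wz": 0, "grip": 0},
    {"x": 0.01, "y": 0, "z": 0, "wx": 0, "wy": 0, "wz": 0, "grip": 0},
  ],
)

```text
clock: 49.75
eef_pos: [560.8, 248.9, 185.3]
eef_rot: [3.141, 0.001, -3.045]
wrist_force: [0.7, 0.1, 1.3]
finger_gap: 0.4
```

Call:
play_rows(
  commands=[
    {"x": 0.0141, "y": 0, "z": 0.001, "wx": 0, "wy": 0, "wz": 0, "grip": 0},
    {"x": 0.0141, "y": 0, "z": 0.001, "wx": 0, "wy": 0, "wz": 0, "grip": 0},
    {"x": 0.0133, "y": 0, "z": 0.0047, "wx": 0, "wy": 0, "wz": 0, "grip": 0},
    {"x": 0.0133, "y": 0, "z": 0.0047, "wx": 0, "wy": 0, "wz": 0, "grip": 0},
    {"x": 0.0117, "y": 0, "z": 0.008, "wx": 0, "wy": 0, "wz": 0, "grip": 0},
    {"x": 0.0117, "y": 0, "z": 0.008, "wx": 0, "wy": 0, "wz": 0, "grip": 0},
  ],
)

```text
clock: 50.5
eef_pos: [482.9, 241.5, 157.5]
eef_rot: [3.141, 0.001, -3.045]
wrist_force: [1.3, 0.6, 0.5]
finger_gap: 0.1
```

```bash
python3 look.py c23|head -1
python3 - <<'E'
from h import *
p,d=manip.camera('scene');t=np.ascontiguousarray(p[:,:,::-1])
crop(t,240,20,200,190,3,'pics/c23s.png')
E
```

```text
50.5 [482.907 241.482 157.503] [ 3.141  0.001 -3.045] 0.12421617937459944 [1.263 0.581 0.503] [ 0.396  0.321  1.609 -0.     1.211 -1.271]
```

View pics/c23s.png

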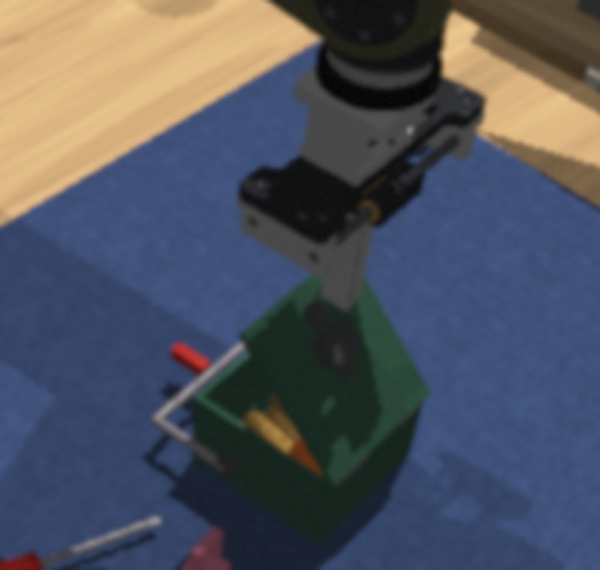

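View pics/c23.png

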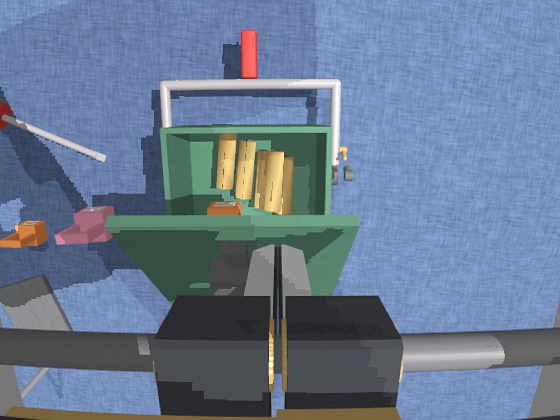

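Lid is closing as planned, now near 45°. Continuing the arc.

Call:
play_rows(
  commands=[
    {"x": 0.0092, "y": 0, "z": 0.0107, "wx": 0, "wy": 0, "wz": 0, "grip": 0},
    {"x": 0.0092, "y": 0, "z": 0.0107, "wx": 0, "wy": 0, "wz": 0, "grip": 0},
    {"x": 0.0061, "y": 0, "z": 0.0127, "wx": 0, "wy": 0, "wz": 0, "grip": 0},
    {"x": 0.0061, "y": 0, "z": 0.0127, "wx": 0, "wy": 0, "wz": 0, "grip": 0},
    {"x": 0.003, "y": 0, "z": 0.012, "wx": 0, "wy": 0, "wz": 0, "grip": 0},
    {"x": 0.002, "y": 0, "z": 0.01, "wx": 0, "wy": 0, "wz": 0, "grip": 0},
  ],
)

```text
clock: 51.35
eef_pos: [446.0, 237.9, 87.1]
eef_rot: [-3.141, -0.005, -3.045]
wrist_force: [-9.9, -0.8, 6.5]
finger_gap: 0.3
```

Call:
play_rows(
  commands=[
    {"x": 0, "y": 0, "z": 0.004, "wx": 0, "wy": 0, "wz": 0, "grip": 0},
    {"x": 0, "y": 0, "z": 0.003, "wx": 0, "wy": 0, "wz": 0, "grip": 0},
    {"x": 0, "y": 0, "z": 0, "wx": 0, "wy": 0, "wz": 0, "grip": 0},
  ],
)

```text
clock: 51.72
eef_pos: [445.6, 238.0, 81.5]
eef_rot: [-3.141, -0.006, -3.045]
wrist_force: [-22.9, -2.5, 20.2]
finger_gap: 0.6
```

Call:
play_rows(
  commands=[
    {"x": 0, "y": 0, "z": -0.02, "wx": 0, "wy": 0, "wz": 0, "grip": 0},
    {"x": 0, "y": 0, "z": -0.05, "wx": 0, "wy": 0, "wz": 0, "grip": 0},
    {"x": 0, "y": 0, "z": -0.05, "wx": 0, "wy": 0, "wz": 0, "grip": 0},
    {"x": 0, "y": 0, "z": 0, "wx": 0, "wy": 0, "wz": 0, "grip": 0},
  ],
)

```text
clock: 52.22
eef_pos: [449.4, 238.8, 204.6]
eef_rot: [3.14, 0.006, -3.045]
wrist_force: [-0.7, -0.5, -0.1]
finger_gap: 0.1
```

```bash
python3 look.py c24|head -1
python3 - <<'E'
from h import *
np.set_printoptions(precision=1,suppress=True)
s=show();d=np.load('pics/c24.npy')
for u,v in [(200,150),(200,200),(200,230),(320,150),(320,200),(320,230),(230,150)]: print(u,v,at_d('wrist',u,v,d[v,u],s))
E
```

```text
52.225 [449.412 238.797 204.579] [ 3.14   0.006 -3.045] 0.0537222446410499 [-0.709 -0.491 -0.061] [ 0.416  0.205  1.641 -0.     1.289 -1.251]
52.275 [448.568 238.403 202.197] [ 3.141  0.002 -3.045] 0.4124169712453945 [-0.905 -1.3   -0.581] [ 0.416  0.208  1.644 -0.     1.287 -1.251]
200 150 [418.63  155.715   0.015]
200 200 [450.431 173.844  82.075]
200 230 [476.496 174.915  81.718]
320 150 [407.16  277.584  -2.583]
320 200 [440.895 272.315  81.924]
320 230 [466.796 275.692  81.198]
230 150 [415.933 186.11   -1.204]
```

View pics/c24.png

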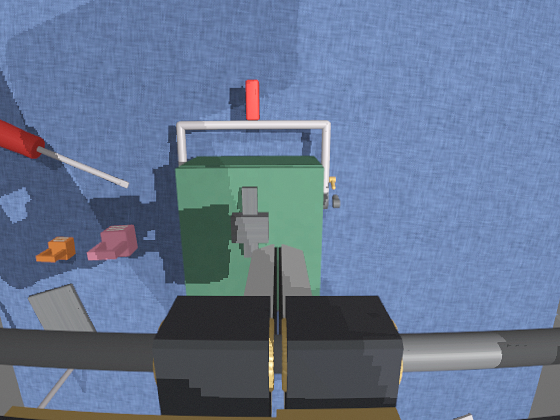

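Lid is shut flat: its top measures about 81.7 mm against the expected 81.5. Next is the bail tab.

Call:
play_rows(
  commands=[
    {"x": 0.0448, "y": -0.0118, "z": 0, "wx": 0, "wy": 0, "wz": 0.3, "grip": 0.4},
    {"x": 0.0448, "y": -0.0118, "z": 0, "wx": 0, "wy": 0, "wz": 0, "grip": 0.4},
    {"x": 0, "y": 0, "z": 0.044, "wx": 0, "wy": 0, "wz": 0, "grip": 0.4},
    {"x": 0, "y": 0, "z": 0.044, "wx": 0, "wy": 0, "wz": 0, "grip": 0.4},
    {"x": 0, "y": 0, "z": 0.044, "wx": 0, "wy": 0, "wz": 0, "grip": 0.4},
    {"x": 0, "y": 0, "z": 0, "wx": 0, "wy": 0, "wz": 0, "grip": 0.4},
  ],
)

```text
clock: 53.02
eef_pos: [358.9, 205.3, 66.6]
eef_rot: [-3.139, -0.007, -3.05]
wrist_force: [-0.1, 0.4, 0.9]
finger_gap: 37.6
```

```bash
python3 look.py c25|head -1; python3 go.py 361.8 206.3 185.2;python3 - <<'E'
from h import *
np.set_printoptions(precision=1,suppress=True)
s=show();t=cv2.imread('pics/c25.png')
hsv=cv2.cvtColor(t,cv2.COLOR_BGR2HSV);m=cv2.inRange(hsv,(0,150,90),(6,255,255))|cv2.inRange(hsv,(174,150,90),(180,255,255))
n,l,st,c=cv2.connectedComponentsWithStats(m)
for k in range(1,n):
    if st[k,4]>100:
        ys,xs=np.where(l==k);P=np.array([at_z('wrist',u,v,36,s)[:2] for u,v in zip(xs,ys)]);print(st[k],P.mean(0),cv2.minAreaRect(P.astype(np.float32)))
E
```

```text
53.025 [358.901 205.259  66.628] [-3.139 -0.007 -3.05 ] 37.61036245652384 [-0.112  0.376  0.867] [ 0.431  0.189  2.023 -0.     0.937 -1.231]
53.075 [360.263 205.904  68.784] [-3.14  -0.004 -3.05 ] 37.26035662349988 [ 0.044  1.092 -0.394] [ 0.431  0.186  2.02  -0.     0.939 -1.231]
tool dx -1.6 dy 0.3 yaw -174.76607980606116 wz 0.03392019393885448
after turning: dx -1.6 dy 0.3
53.075 [360.263 205.904  68.784] [-3.14  -0.004 -3.05 ] 37.26035662349988 [ 0.044  1.092 -0.394] [ 0.431  0.186  2.02  -0.     0.939 -1.231]
[ 271  221   20   59 1112] [366.545 207.929] ((366.82904052734375, 207.78219604492188), (37.268882751464844, 11.363938331604004), 5.791675090789795)
```

View pics/c25.png

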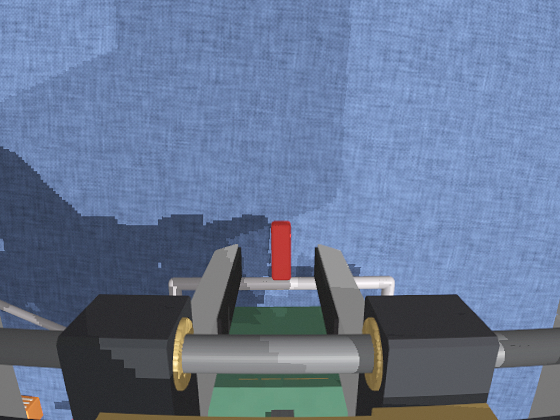

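Call:
play_rows(
  commands=[
    {"x": -0.002, "y": 0.0012, "z": 0.025, "wx": 0, "wy": 0, "wz": 0, "grip": 0.4},
    {"x": 0, "y": 0, "z": 0.018, "wx": 0, "wy": 0, "wz": 0, "grip": 0.35},
    {"x": 0, "y": 0, "z": 0.007, "wx": 0, "wy": 0, "wz": 0, "grip": 0.3},
    {"x": 0, "y": 0, "z": 0, "wx": 0, "wy": 0, "wz": 0, "grip": 0.2},
    {"x": 0, "y": 0, "z": 0, "wx": 0, "wy": 0, "wz": 0, "grip": 0},
    {"x": 0, "y": 0, "z": 0, "wx": 0, "wy": 0, "wz": 0, "grip": 0},
    {"x": 0, "y": 0, "z": 0, "wx": 0, "wy": 0, "wz": 0, "grip": 0},
  ],
  squeeze=30,
)

```text
clock: 53.95
eef_pos: [363.5, 207.8, 20.4]
eef_rot: [3.141, 0.001, -3.05]
wrist_force: [0.3, -2.7, 7.5]
finger_gap: 11.6
```

```bash
python3 look.py c26|head -1
python3 - <<'E'
import numpy as np
r=98
ph=np.radians(np.arange(0,101,5.));ph[-1]=1.75
X=-25-r*np.cos(ph);Z=30-12+r*np.sin(ph)
for i in range(1,len(ph)): print(round(np.degrees(ph[i])),'x %.1f z %.1f'%(-(X[i]-X[i-1]),-(Z[i]-Z[i-1])),Z[i])
E
```

```text
53.95 [363.547 207.779  20.381] [ 3.141  0.001 -3.05 ] 11.61039099128226 [ 0.332 -2.749  7.528] [ 0.432  0.286  2.042 -0.     0.812 -1.23 ]
5 x -0.4 z -8.5 26.5412627892705
10 x -1.1 z -8.5 35.01752141135917
15 x -1.9 z -8.3 43.36426642004703
20 x -2.6 z -8.2 51.51797404591554
25 x -3.3 z -7.9 59.41658965058855
30 x -3.9 z -7.6 67.0
35 x -4.6 z -7.2 74.21049076240251
40 x -5.2 z -6.8 80.99318574928085
45 x -5.8 z -6.3 87.29646455628165
50 x -6.3 z -5.8 93.07235542565985
55 x -6.8 z -5.2 98.27690034032119
60 x -7.2 z -4.6 102.87048957087498
65 x -7.6 z -3.9 106.8181631295917
70 x -7.9 z -3.3 110.08987683701902
75 x -8.2 z -2.6 112.6607309763287
80 x -8.3 z -1.9 114.51115979519639
85 x -8.5 z -1.1 115.62708041299106
90 x -8.5 z -0.4 116.0
95 x -8.5 z 0.4 115.62708041299106
100 x -8.9 z 1.2 114.43062279364582
```

View pics/c26.png

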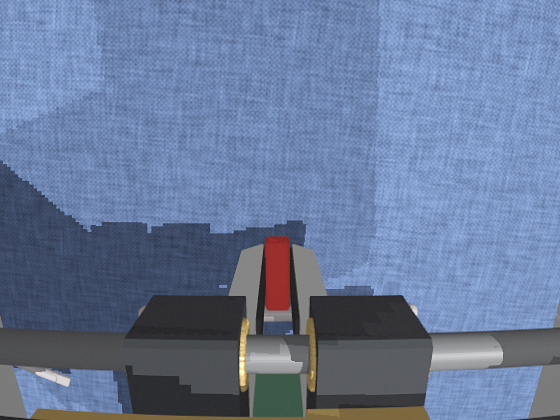

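Tab is pinched (gap 11.6 mm). Swinging it along the arc.

Call:
play_rows(
  commands=[
    {"x": -0.0004, "y": 0, "z": -0.0085, "wx": 0, "wy": 0, "wz": 0, "grip": 0},
    {"x": -0.0011, "y": 0, "z": -0.0085, "wx": 0, "wy": 0, "wz": 0, "grip": 0},
    {"x": -0.0019, "y": 0, "z": -0.0083, "wx": 0, "wy": 0, "wz": 0, "grip": 0},
    {"x": -0.0026, "y": 0, "z": -0.0082, "wx": 0, "wy": 0, "wz": 0, "grip": 0},
    {"x": -0.0033, "y": 0, "z": -0.0079, "wx": 0, "wy": 0, "wz": 0, "grip": 0},
    {"x": -0.0039, "y": 0, "z": -0.0076, "wx": 0, "wy": 0, "wz": 0, "grip": 0},
    {"x": -0.0046, "y": 0, "z": -0.0072, "wx": 0, "wy": 0, "wz": 0, "grip": 0},
    {"x": -0.0052, "y": 0, "z": -0.0068, "wx": 0, "wy": 0, "wz": 0, "grip": 0},
  ],
)

```text
clock: 55.0
eef_pos: [386.1, 209.9, 83.1]
eef_rot: [3.141, -0.0, -3.05]
wrist_force: [-0.7, 1.1, -7.8]
finger_gap: 11.5
```

```bash
python3 look.py c27|head -1
```

```text
55.0 [386.127 209.911  83.077] [ 3.141 -0.    -3.05 ] 11.50450382655335 [-0.743  1.133 -7.764] [ 0.414  0.21   1.949  0.     0.983 -1.248]
```

View pics/c27.png

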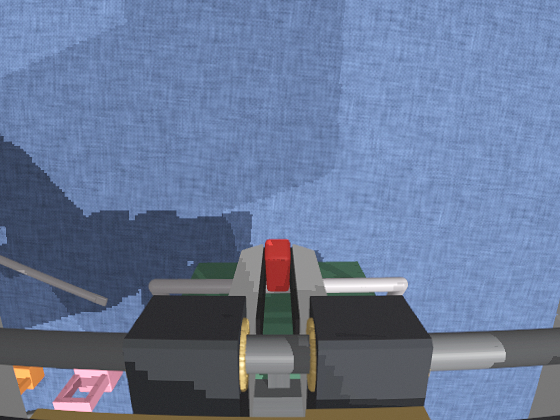

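Call:
play_rows(
  commands=[
    {"x": -0.0058, "y": 0, "z": -0.0063, "wx": 0, "wy": 0, "wz": 0, "grip": 0},
    {"x": -0.0063, "y": 0, "z": -0.0058, "wx": 0, "wy": 0, "wz": 0, "grip": 0},
    {"x": -0.0068, "y": 0, "z": -0.0052, "wx": 0, "wy": 0, "wz": 0, "grip": 0},
    {"x": -0.0072, "y": 0, "z": -0.0046, "wx": 0, "wy": 0, "wz": 0, "grip": 0},
    {"x": -0.0076, "y": 0, "z": -0.0039, "wx": 0, "wy": 0, "wz": 0, "grip": 0},
    {"x": -0.0079, "y": 0, "z": -0.0033, "wx": 0, "wy": 0, "wz": 0, "grip": 0},
    {"x": -0.0082, "y": 0, "z": -0.0026, "wx": 0, "wy": 0, "wz": 0, "grip": 0},
  ],
)

```text
clock: 55.92
eef_pos: [436.8, 214.5, 115.2]
eef_rot: [-3.142, 0.002, -3.05]
wrist_force: [0.8, 0.3, 0.4]
finger_gap: 0.5
```

```bash
python3 look.py c28|head -1
```

```text
55.925 [436.796 214.476 115.196] [-3.142  0.002 -3.05 ] 0.46242734778861355 [0.806 0.326 0.435] [ 0.381  0.258  1.799 -0.001  1.082 -1.281]
```

View pics/c28.png

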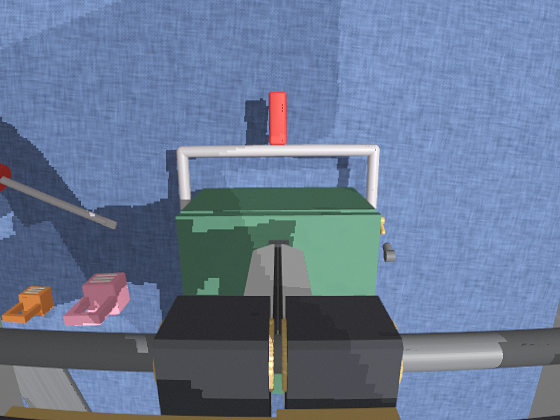

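The grip slackened partway and the bail swung back. I'll regrip deeper and firmer, then repeat.

Call:
play_rows(
  commands=[
    {"x": 0.0368, "y": 0, "z": 0, "wx": 0, "wy": 0, "wz": 0, "grip": 0.4},
    {"x": 0.0368, "y": 0, "z": 0, "wx": 0, "wy": 0, "wz": 0, "grip": 0.4},
    {"x": 0, "y": 0, "z": 0.04, "wx": 0, "wy": 0, "wz": 0, "grip": 0.4},
    {"x": 0, "y": 0, "z": 0, "wx": 0, "wy": 0, "wz": 0, "grip": 0.4},
  ],
  squeeze=45,
)

```text
clock: 56.48
eef_pos: [362.0, 207.2, 73.9]
eef_rot: [-3.141, -0.002, -3.05]
wrist_force: [0.0, -0.2, -0.7]
finger_gap: 35.8
```

```bash
python3 look.py c29|head -1; python3 go.py 363.2 207.7 185.2
```

```text
56.475 [361.997 207.244  73.857] [-3.141 -0.002 -3.05 ] 35.77281151161843 [ 0.049 -0.218 -0.718] [ 0.432  0.181  2.012 -0.     0.95  -1.229]
56.525 [362.786 207.596  75.018] [-3.141 -0.    -3.051] 36.91792017995637 [ 0.342 -0.458  0.099] [ 0.432  0.179  2.01  -0.     0.952 -1.229]
tool dx -0.4 dy 0.1 yaw -174.78295658929903 wz 0.017043410700978257
after turning: dx -0.4 dy 0.1
```

View pics/c29.png

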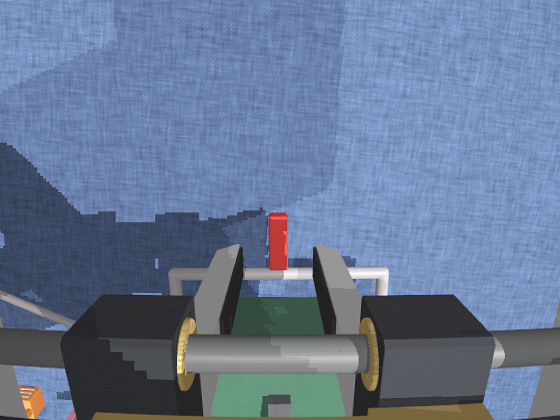

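Call:
play_rows(
  commands=[
    {"x": 0, "y": 0, "z": 0.03, "wx": 0, "wy": 0, "wz": 0, "grip": 0.4},
    {"x": 0, "y": 0, "z": 0.02, "wx": 0, "wy": 0, "wz": 0, "grip": 0.35},
    {"x": 0, "y": 0, "z": 0.01, "wx": 0, "wy": 0, "wz": 0, "grip": 0.3},
    {"x": 0, "y": 0, "z": 0, "wx": 0, "wy": 0, "wz": 0, "grip": 0.2},
    {"x": 0, "y": 0, "z": 0, "wx": 0, "wy": 0, "wz": 0, "grip": 0},
    {"x": 0, "y": 0, "z": 0, "wx": 0, "wy": 0, "wz": 0, "grip": 0},
    {"x": 0, "y": 0, "z": 0, "wx": 0, "wy": 0, "wz": 0, "grip": 0},
  ],
  squeeze=45,
)

```text
clock: 57.4
eef_pos: [362.9, 207.8, 15.1]
eef_rot: [3.141, 0.002, -3.05]
wrist_force: [1.9, -3.6, 6.3]
finger_gap: 12.0
```

Call:
play_rows(
  commands=[
    {"x": -0.0004, "y": 0, "z": -0.0085, "wx": 0, "wy": 0, "wz": 0, "grip": 0},
    {"x": -0.0011, "y": 0, "z": -0.0085, "wx": 0, "wy": 0, "wz": 0, "grip": 0},
    {"x": -0.0019, "y": 0, "z": -0.0083, "wx": 0, "wy": 0, "wz": 0, "grip": 0},
    {"x": -0.0026, "y": 0, "z": -0.0082, "wx": 0, "wy": 0, "wz": 0, "grip": 0},
    {"x": -0.0033, "y": 0, "z": -0.0079, "wx": 0, "wy": 0, "wz": 0, "grip": 0},
    {"x": -0.0039, "y": 0, "z": -0.0076, "wx": 0, "wy": 0, "wz": 0, "grip": 0},
    {"x": -0.0046, "y": 0, "z": -0.0072, "wx": 0, "wy": 0, "wz": 0, "grip": 0},
    {"x": -0.0052, "y": 0, "z": -0.0068, "wx": 0, "wy": 0, "wz": 0, "grip": 0},
    {"x": -0.0058, "y": 0, "z": -0.0063, "wx": 0, "wy": 0, "wz": 0, "grip": 0},
    {"x": -0.0063, "y": 0, "z": -0.0058, "wx": 0, "wy": 0, "wz": 0, "grip": 0},
  ],
)

```text
clock: 58.65
eef_pos: [397.3, 211.0, 89.7]
eef_rot: [3.141, -0.001, -3.05]
wrist_force: [-1.7, 4.4, -10.4]
finger_gap: 11.5
```

Call:
play_rows(
  commands=[
    {"x": -0.0068, "y": 0, "z": -0.0052, "wx": 0, "wy": 0, "wz": 0, "grip": 0},
    {"x": -0.0072, "y": 0, "z": -0.0046, "wx": 0, "wy": 0, "wz": 0, "grip": 0},
    {"x": -0.0076, "y": 0, "z": -0.0039, "wx": 0, "wy": 0, "wz": 0, "grip": 0},
    {"x": -0.0079, "y": 0, "z": -0.0033, "wx": 0, "wy": 0, "wz": 0, "grip": 0},
  ],
)

```text
clock: 59.15
eef_pos: [417.3, 212.7, 100.7]
eef_rot: [-3.139, -0.026, -3.05]
wrist_force: [-43.2, 13.2, -40.9]
finger_gap: 10.9
```

```bash
python3 look.py c30|head -1
```

```text
59.15 [417.31  212.713 100.74 ] [-3.139 -0.026 -3.05 ] 10.942533536643571 [-43.209  13.239 -40.867] [ 0.39   0.256  1.841  0.006  1.07  -1.275]
```

View pics/c30.png

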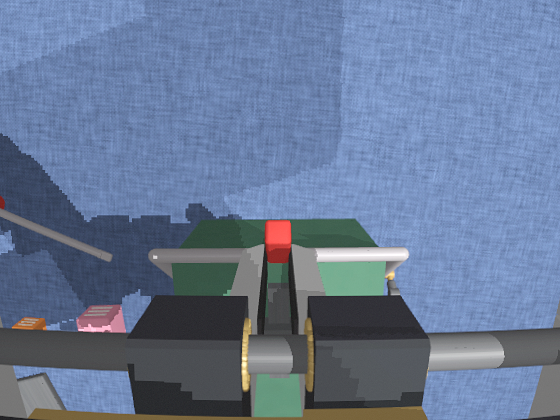

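Run:
```python
from h import *
s=show();print(s['moment'])
p,d=manip.camera('scene');t=np.ascontiguousarray(p[:,:,::-1])
crop(t,250,40,150,150,4,'pics/c31s.png')
p,d=manip.camera('top');t=np.ascontiguousarray(p[:,:,::-1])
crop(t,100,170,150,150,4,'pics/c31t.png')
```

```text
59.2 [418.94  212.932 101.199] [-3.139 -0.023 -3.05 ] 9.984802172964184 [-34.441   8.7   -31.798] [ 0.39   0.257  1.839  0.005  1.068 -1.275]
[ 1.815  6.326 -0.057]
```

View pics/c31s.png

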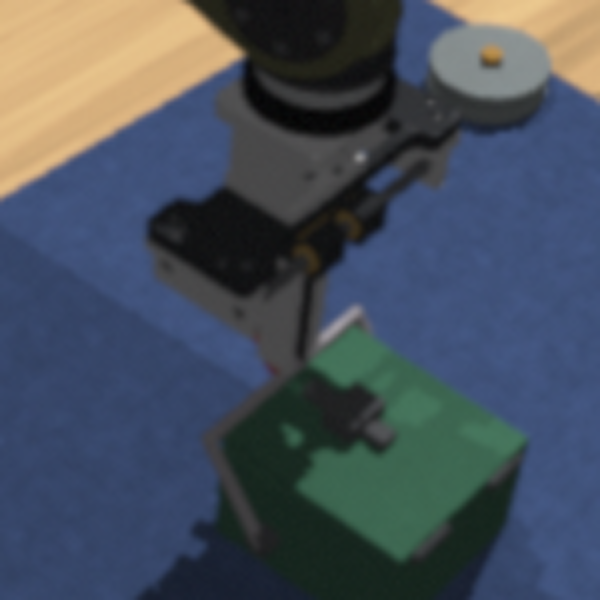

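View pics/c31t.png

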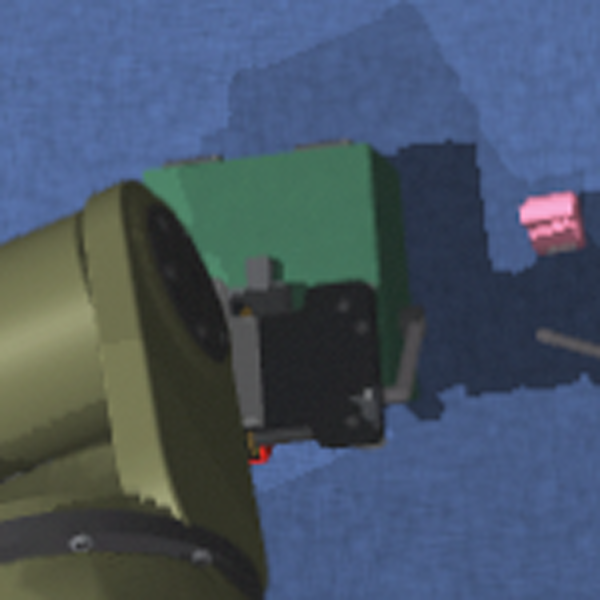

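The fingers jammed against the bail's bar because the grip was too deep and too close in. I'll go back down the arc and regrip further out, using only the fingertips.

Call:
play_rows(
  commands=[
    {"x": 0.0079, "y": 0, "z": 0.0033, "wx": 0, "wy": 0, "wz": 0, "grip": 0},
    {"x": 0.0076, "y": 0, "z": 0.0039, "wx": 0, "wy": 0, "wz": 0, "grip": 0},
    {"x": 0.0072, "y": 0, "z": 0.0046, "wx": 0, "wy": 0, "wz": 0, "grip": 0},
    {"x": 0.0068, "y": 0, "z": 0.0052, "wx": 0, "wy": 0, "wz": 0, "grip": 0},
  ],
)

```text
clock: 59.8
eef_pos: [402.1, 211.4, 89.5]
eef_rot: [3.14, 0.012, -3.05]
wrist_force: [44.0, 6.8, -47.0]
finger_gap: 8.6
```

Call:
play_rows(
  commands=[
    {"x": 0.0063, "y": 0, "z": 0.0058, "wx": 0, "wy": 0, "wz": 0, "grip": 0},
    {"x": 0.0058, "y": 0, "z": 0.0063, "wx": 0, "wy": 0, "wz": 0, "grip": 0},
    {"x": 0.0052, "y": 0, "z": 0.0068, "wx": 0, "wy": 0, "wz": 0, "grip": 0},
    {"x": 0.0046, "y": 0, "z": 0.0072, "wx": 0, "wy": 0, "wz": 0, "grip": 0},
    {"x": 0.0039, "y": 0, "z": 0.0076, "wx": 0, "wy": 0, "wz": 0, "grip": 0},
    {"x": 0.0033, "y": 0, "z": 0.0079, "wx": 0, "wy": 0, "wz": 0, "grip": 0},
    {"x": 0.0026, "y": 0, "z": 0.0082, "wx": 0, "wy": 0, "wz": 0, "grip": 0},
    {"x": 0.0019, "y": 0, "z": 0.0083, "wx": 0, "wy": 0, "wz": 0, "grip": 0},
    {"x": 0.0011, "y": 0, "z": 0.0085, "wx": 0, "wy": 0, "wz": 0, "grip": 0},
    {"x": 0, "y": 0, "z": 0.006, "wx": 0, "wy": 0, "wz": 0, "grip": 0},
    {"x": 0, "y": 0, "z": 0, "wx": 0, "wy": 0, "wz": 0, "grip": 0.3},
    {"x": 0, "y": 0, "z": 0, "wx": 0, "wy": 0, "wz": 0, "grip": 0.3},
  ],
  squeeze=35,
)

```text
clock: 61.3
eef_pos: [362.8, 207.7, 17.1]
eef_rot: [3.141, 0.0, -3.05]
wrist_force: [-0.4, 0.1, -0.8]
finger_gap: 26.9
```

```bash
python3 look.py c32|head -1;python3 go.py 359.0 207.3 185.2
python3 - <<'E'
import numpy as np
r=102
ph=np.radians(np.arange(0,101,5.));ph[-1]=1.75
X=-25-r*np.cos(ph);Z=30-8+r*np.sin(ph)
for i in range(1,len(ph)): print(round(np.degrees(ph[i])),'x %.1f z %.1f'%(-(X[i]-X[i-1]),-(Z[i]-Z[i-1])),Z[i])
E
```

```text
61.3 [362.809 207.739  17.086] [ 3.141  0.    -3.05 ] 26.939240270897407 [-0.435  0.132 -0.829] [ 0.432  0.292  2.044  0.     0.805 -1.23 ]
61.35 [362.746 207.705  17.03 ] [ 3.142  0.    -3.05 ] 27.410683825544126 [ 0.396 -0.078  0.242] [ 0.432  0.292  2.045  0.     0.805 -1.23 ]
tool dx 3.8 dy -0.1 yaw -174.77353004344047 wz 0.026469956559537877
after turning: dx 3.8 dy -0.1
5 x -0.4 z -8.9 30.889885760261134
10 x -1.2 z -8.8 39.71211412202689
15 x -1.9 z -8.7 48.39954260045712
20 x -2.7 z -8.5 56.88605461921821
25 x -3.4 z -8.2 65.10706269755134
30 x -4.1 z -7.9 73.0
35 x -4.8 z -7.5 80.5047965078067
40 x -5.4 z -7.1 87.564336188027
45 x -6.0 z -6.6 94.12489168102785
50 x -6.6 z -6.0 100.13653319813575
55 x -7.1 z -5.4 105.55350851747717
60 x -7.5 z -4.8 110.33459118601273
65 x -7.9 z -4.1 114.44339427773829
70 x -8.2 z -3.4 117.84864732016266
75 x -8.5 z -2.7 120.52443428148497
80 x -8.7 z -1.9 122.45039080724521
85 x -8.8 z -1.2 123.61185920535804
90 x -8.9 z -0.4 124.0
95 x -8.9 z 0.4 123.61185920535804
100 x -9.3 z 1.2 122.36656658114157
```

View pics/c32.png

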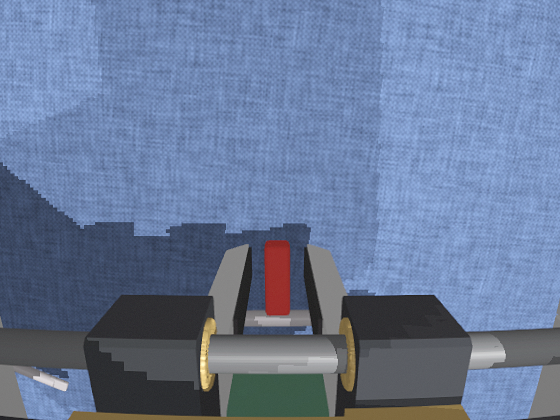

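Run:
```python
from h import *
s=show();T=Twt(s)
for x in (-16,-12,-8,0,8,12,16):
    print(x,[np.round(proj('wrist',(T@np.array([x,y,z,1.]))[:3],s),0) for y,z in ((14,0),(14,-20),(0,-6))])
for u,v,z in [(265,241,36),(290,241,36),(265,313,36),(278,318,34)]:
    p=at_z('wrist',u,v,z,s);print((np.linalg.inv(T)@np.append(p,1))[:3],p)
d=np.load('pics/c32.npy')
for u,v in [(320,250),(325,280),(318,260),(240,255),(277,280),(277,300),(277,250),(262,320),(285,320)]:
    p=at_d('wrist',u,v,d[v,u],s);print(u,v,np.round((np.linalg.inv(T)@np.append(p,1))[:3],1),p)
```

```text
61.35 [362.746 207.705  17.03 ] [ 3.142  0.    -3.05 ] 27.410683825544126 [ 0.396 -0.078  0.242] [ 0.432  0.292  2.045  0.     0.805 -1.23 ]
-16 [array([305., 289.]), array([308., 308.]), array([279., 294.])]
-12 [array([305., 282.]), array([308., 300.]), array([279., 287.])]
-8 [array([305., 275.]), array([309., 293.]), array([279., 280.])]
0 [array([306., 261.]), array([309., 277.]), array([279., 265.])]
8 [array([306., 246.]), array([309., 261.]), array([279., 250.])]
12 [array([306., 239.]), array([310., 253.]), array([279., 242.])]
16 [array([306., 231.]), array([310., 244.]), array([279., 235.])]
[ 17.258  -6.208 -18.971] [346.124 199.95   36.   ]
[ 17.268   5.096 -18.97 ] [345.085 211.206  36.   ]
[-19.289  -6.526 -18.97 ] [382.549 202.962  36.   ]
[-23.183  -0.281 -16.969] [385.858 209.536  34.   ]
320 250 [ 9.1 20.1 -8.8] [351.842 226.849  25.791]
325 280 [  8.9  18.4 -42.4] [352.161 225.193  59.403]
318 260 [  8.8  17.8 -20.9] [352.319 224.647  37.968]
240 255 [  8.7 -18.2 -14.3] [355.784 188.786  31.337]
277 280 [ -2.4  -0.8 -18. ] [365.229 207.153  35.008]
277 300 [-13.3  -0.8 -17.1] [376.07  208.147  34.158]
277 250 [ 12.5  -0.8 -17.7] [350.398 205.79   34.757]
262 320 [-24.6  -8.1 -16.5] [387.965 201.851  33.545]
285 320 [-24.6   3.2 -16.5] [386.952 213.086  33.491]
```

Call:
play_rows(
  commands=[
    {"x": 0.004, "y": 0, "z": -0.003, "wx": 0, "wy": 0, "wz": 0, "grip": 0.3},
    {"x": 0.003, "y": 0, "z": -0.002, "wx": 0, "wy": 0, "wz": 0, "grip": 0.2},
    {"x": 0, "y": 0, "z": 0, "wx": 0, "wy": 0, "wz": 0, "grip": 0},
    {"x": 0, "y": 0, "z": 0, "wx": 0, "wy": 0, "wz": 0, "grip": 0},
    {"x": 0, "y": 0, "z": 0, "wx": 0, "wy": 0, "wz": 0, "grip": 0},
  ],
  squeeze=35,
)

```text
clock: 61.98
eef_pos: [355.6, 207.0, 22.0]
eef_rot: [-3.141, -0.0, -3.05]
wrist_force: [-3.1, -2.4, 4.7]
finger_gap: 11.7
```

Call:
play_rows(
  commands=[
    {"x": -0.0004, "y": 0, "z": -0.0089, "wx": 0, "wy": 0, "wz": 0, "grip": 0},
    {"x": -0.0012, "y": 0, "z": -0.0088, "wx": 0, "wy": 0, "wz": 0, "grip": 0},
    {"x": -0.0019, "y": 0, "z": -0.0087, "wx": 0, "wy": 0, "wz": 0, "grip": 0},
    {"x": -0.0027, "y": 0, "z": -0.0085, "wx": 0, "wy": 0, "wz": 0, "grip": 0},
    {"x": -0.0034, "y": 0, "z": -0.0082, "wx": 0, "wy": 0, "wz": 0, "grip": 0},
    {"x": -0.0041, "y": 0, "z": -0.0079, "wx": 0, "wy": 0, "wz": 0, "grip": 0},
    {"x": -0.0048, "y": 0, "z": -0.0075, "wx": 0, "wy": 0, "wz": 0, "grip": 0},
    {"x": -0.0054, "y": 0, "z": -0.0071, "wx": 0, "wy": 0, "wz": 0, "grip": 0},
  ],
)

```text
clock: 62.98
eef_pos: [379.7, 209.3, 87.9]
eef_rot: [3.142, -0.0, -3.05]
wrist_force: [-0.1, 0.3, -6.3]
finger_gap: 11.8
```

```bash
python3 look.py c33|head -1
```

```text
62.975 [379.659 209.287  87.907] [ 3.142 -0.    -3.05 ] 11.807946159495948 [-0.063  0.33  -6.35 ] [ 0.419  0.19   1.96   0.     0.992 -1.243]
```

View pics/c33.png

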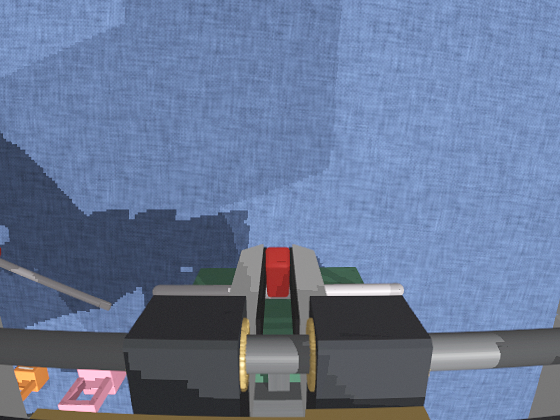

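Call:
play_rows(
  commands=[
    {"x": -0.006, "y": 0, "z": -0.0066, "wx": 0, "wy": 0, "wz": 0, "grip": 0},
    {"x": -0.0066, "y": 0, "z": -0.006, "wx": 0, "wy": 0, "wz": 0, "grip": 0},
    {"x": -0.0071, "y": 0, "z": -0.0054, "wx": 0, "wy": 0, "wz": 0, "grip": 0},
  ],
)

```text
clock: 63.4
eef_pos: [399.4, 211.2, 105.9]
eef_rot: [3.141, -0.0, -3.05]
wrist_force: [-2.8, 2.6, -6.3]
finger_gap: 11.6
```

Call:
play_rows(
  commands=[
    {"x": -0.0075, "y": 0, "z": -0.0048, "wx": 0, "wy": 0, "wz": 0, "grip": 0},
    {"x": -0.0079, "y": 0, "z": -0.0041, "wx": 0, "wy": 0, "wz": 0, "grip": 0},
  ],
)

```text
clock: 63.65
eef_pos: [414.5, 212.8, 114.6]
eef_rot: [3.141, -0.001, -3.05]
wrist_force: [-4.7, 4.1, -4.8]
finger_gap: 11.4
```

Forces are low this time, so I'm continuing past centre.

Call:
play_rows(
  commands=[
    {"x": -0.0082, "y": 0, "z": -0.0034, "wx": 0, "wy": 0, "wz": 0, "grip": 0},
    {"x": -0.0085, "y": 0, "z": -0.0027, "wx": 0, "wy": 0, "wz": 0, "grip": 0},
  ],
)

```text
clock: 63.9
eef_pos: [431.6, 214.5, 121.2]
eef_rot: [3.14, 0.0, -3.05]
wrist_force: [-5.7, 5.3, -0.3]
finger_gap: 11.2
```

Call:
play_rows(
  commands=[
    {"x": -0.0087, "y": 0, "z": -0.0019, "wx": 0, "wy": 0, "wz": 0, "grip": 0},
    {"x": -0.0088, "y": 0, "z": -0.0012, "wx": 0, "wy": 0, "wz": 0, "grip": 0},
  ],
)

```text
clock: 64.15
eef_pos: [449.4, 216.4, 124.8]
eef_rot: [3.14, 0.002, -3.05]
wrist_force: [-4.6, 6.4, 2.1]
finger_gap: 10.6
```

Call:
play_rows(
  commands=[
    {"x": -0.0089, "y": 0, "z": -0.0004, "wx": 0, "wy": 0, "wz": 0, "grip": 0},
    {"x": -0.0089, "y": 0, "z": 0.0004, "wx": 0, "wy": 0, "wz": 0, "grip": 0},
  ],
)

```text
clock: 64.4
eef_pos: [467.8, 218.2, 125.3]
eef_rot: [3.139, 0.003, -3.05]
wrist_force: [-2.4, 7.2, 6.5]
finger_gap: 10.3
```

```bash
python3 look.py c34|head -1
```

```text
64.4 [467.769 218.212 125.306] [ 3.139  0.003 -3.05 ] 10.253126465963554 [-2.41   7.211  6.484] [ 0.365  0.306  1.711  0.001  1.121 -1.298]
```

View pics/c34.png

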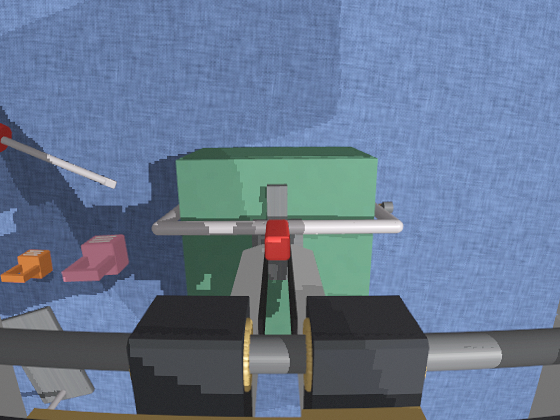

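Call:
play_rows(
  commands=[
    {"x": -0.0093, "y": 0.001, "z": 0.001, "wx": 0, "wy": 0, "wz": 0, "grip": 0},
    {"x": -0.002, "y": 0, "z": 0, "wx": 0, "wy": 0, "wz": 0, "grip": 0},
    {"x": 0, "y": 0, "z": 0, "wx": 0, "wy": 0, "wz": 0, "grip": 0},
  ],
)

```text
clock: 64.82
eef_pos: [478.4, 218.7, 123.2]
eef_rot: [-3.141, 0.002, -3.05]
wrist_force: [2.5, -0.3, 0.8]
finger_gap: 0.8
```

```bash
python3 look.py c35|head -1
```

```text
64.825 [478.422 218.691 123.247] [-3.141  0.002 -3.05 ] 0.7526596160181422 [ 2.482 -0.341  0.761] [ 0.36   0.33   1.683 -0.001  1.126 -1.302]
```

View pics/c35.png

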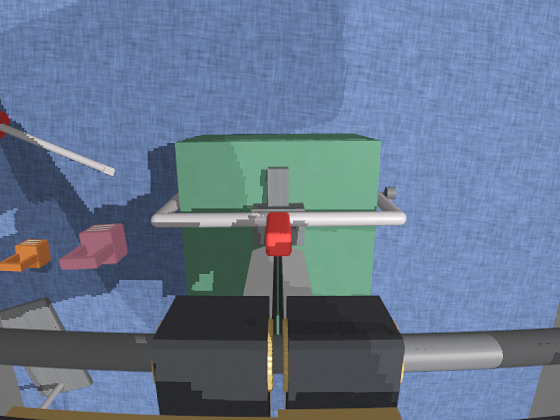

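Call:
play_rows(
  commands=[
    {"x": -0.006, "y": 0, "z": 0, "wx": 0, "wy": 0, "wz": 0, "grip": 0},
    {"x": 0, "y": 0, "z": -0.03, "wx": 0, "wy": 0, "wz": 0, "grip": 0},
    {"x": 0, "y": 0, "z": -0.05, "wx": 0, "wy": 0, "wz": 0, "grip": 0},
    {"x": 0, "y": 0, "z": -0.05, "wx": 0, "wy": 0, "wz": 0, "grip": 0},
    {"x": 0, "y": 0.04, "z": 0, "wx": 0, "wy": 0, "wz": 0, "grip": 0},
    {"x": 0, "y": 0.05, "z": 0, "wx": 0, "wy": 0, "wz": 0, "grip": 0},
    {"x": 0, "y": 0, "z": 0, "wx": 0, "wy": 0, "wz": 0, "grip": 0},
  ],
)

```text
clock: 65.75
eef_pos: [474.5, 311.7, 252.2]
eef_rot: [3.142, -0.001, -3.047]
wrist_force: [0.2, -0.3, -0.4]
finger_gap: 0.4
```

```bash
cat > fin.py <<'E'
import sys
from h import *
np.set_printoptions(precision=1,suppress=True)
tag=sys.argv[1];s=show()
p,d=manip.camera('wrist');t=np.ascontiguousarray(p[:,:,::-1]);cv2.imwrite(f'pics/{tag}.png',t)
p2,d2=manip.camera('scene');t2=np.ascontiguousarray(p2[:,:,::-1]);crop(t2,250,60,150,140,4,f'pics/{tag}s.png')
C=np.array([484.3,217.5]);a=.091;R=np.array([[np.cos(a),np.sin(a)],[-np.sin(a),np.cos(a)]])
for nm,im,dd,ss in (('wrist',t,d,s),('scene',t2,d2,None)):
    hsv=cv2.cvtColor(im,cv2.COLOR_BGR2HSV);m=cv2.inRange(hsv,(0,150,60),(6,255,255))|cv2.inRange(hsv,(174,150,60),(180,255,255))
    ys,xs=np.where(m>0);P=np.array([at_d(nm,u,v,dd[v,u],ss) for u,v in zip(xs,ys)])
    Q=P[(np.hypot(*(P[:,:2]-C).T)<150)&(P[:,2]>20)]
    if len(Q)==0: continue
    c=np.c_[(R@(Q[:,:2]-C).T).T,Q[:,2]]
    print(nm,len(Q),'canister frame min',c.min(0),'max',c.max(0),'mean',c.mean(0))
    if c.mean(0)[2]>80:
        for z0 in range(100,148,6):
            k=c[(c[:,2]>=z0)&(c[:,2]<z0+6)]
            if len(k): print('  z',z0,len(k),'x',k[:,0].min(),k[:,0].max())
E
python3 fin.py c36
```

```text
65.75 [474.55  311.679 252.173] [ 3.142 -0.001 -3.047] 0.40827039085285344 [ 0.169 -0.287 -0.353] [ 0.516  0.31   1.4    0.     1.433 -1.149]
wrist 460 canister frame min [-73.537 -22.271  82.15 ] max [ 14.797  93.855 430.666] mean [ -8.512   3.92  131.967]
  z 100 1 x -13.765035439120387 -13.765035439120387
  z 106 22 x -15.3143265785112 -7.03734195813371
  z 112 47 x -15.430282286825015 -4.921303380254436
  z 118 51 x -14.216280232181795 -4.688987753868171
  z 124 55 x -13.355638827844297 -2.958418617555923
  z 130 65 x -12.2427042476861 0.38166873143558144
  z 136 216 x -10.961011327431438 0.9161080475199092
scene 55 canister frame min [-36.833  -7.96   80.264] max [  1.047  56.318 142.762] mean [ -6.347  -1.774 128.224]
  z 106 1 x -5.541203696762855 -5.541203696762855
  z 112 8 x -10.920014744753647 -3.5414175920715416
  z 118 7 x -10.139703791896894 -3.1524782977162062
  z 124 9 x -9.700148086832288 -1.1788842269185211
  z 130 5 x -7.18965829458026 -1.2738010172052858
  z 136 21 x -9.47504901173004 1.0466520618912025
  z 142 2 x -7.912982601655378 0.6079899569114018
```

View pics/c36.png

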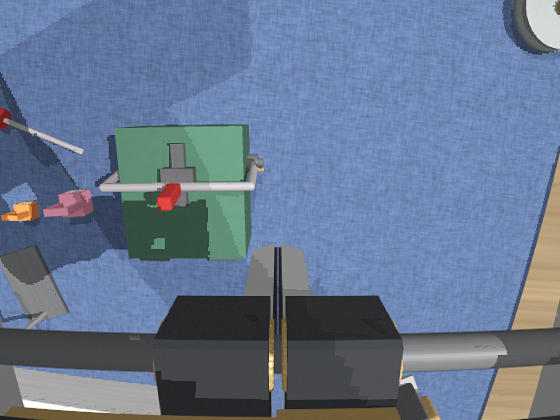

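View pics/c36s.png

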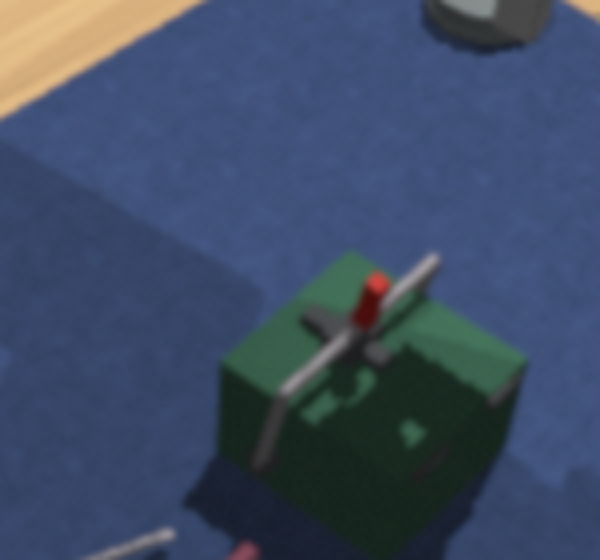

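Run:
```python
from h import *
p,d=manip.camera('top');cv2.imwrite('pics/c37.png',p[:,:,::-1])
```

```text
(no output)
```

View pics/c37.png

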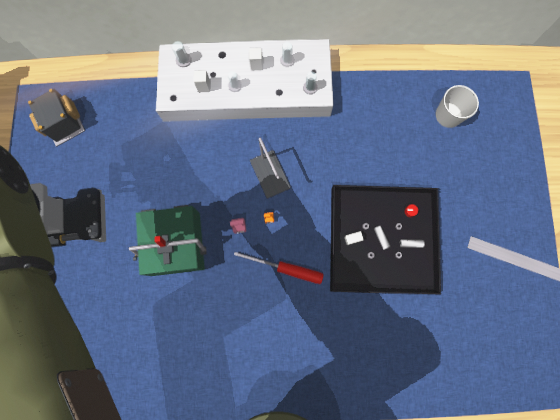

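The top picture shows:
- no brass left in the tray, and the steel parts, can, knob and nuts in place
- the hook empty at (270,165)
- the screwdriver unmoved
- the lid shut with the bail over it at (165,243)
- the arm clear of everything

I'm handing the job in.

Run:
```python
from cell import manip
print(manip.sign_off())
```

```text
the job is handed in; nothing more can be done
None
```

The spares kit is packed and handed in at about 66 s of the 210 s. All five brass spacers and the larger orange capsule from the hook are in the canister. The lid is shut, and the bail is swung over against its stop.

**Last checks:**
- **Contents:** the last look before shutting the lid showed all five spacers and the capsule, standing upright, in the canister.
- **Lid:** its top measured about 81.7 mm, where flat would be 81.5 mm. I took this before swinging the bail.
- **Bail:** the wrist camera put the tab's outer end where the end stop should hold it, to within a millimetre or so; the scene camera roughly agreed.
- **Bystanders:** the steel spacers, can, knob, nuts, screwdriver, small orange look-alike and pink look-alike all appear where they started. The arm was touching nothing.

**What went wrong:** the bail took three tries.
- **First try:** the tab was lost partway up and the bail swung back. I took this for the expected grip slackening, but did not confirm it.
- **Second try:** I gripped too deep and the fingers appeared to jam against the bail's bar. The wrist force peaked at about 65 N in the readings, below the 120 N limit. I backed down and regripped further out.
- **Third try:** it went over centre with low forces. The tab slipped out of the fingers only near the stop.

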